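# Put the sideboard set back on its own coasters

## Task

The four things on the wooden coasters stand on each other's places: put the sugar shaker on the large round coaster, the pepper mill on the square one, the egg cup on the small round one and the matchbox on the oblong one, lying along it. Set each down upright in the middle of its coaster; the empty cork mat is a free spot to use on the way, and is bare again at the end. Do not tip anything over or disturb the teacup behind.

Things in the scene. Friction and masses are not known exactly. Their poses are not given: they have to be found in the camera images.
- shaker_foot (a point): Sugar shaker: grey tin cylinder 66 mm across, straight to 85 mm up, domed pierced top to 114 mm. This point is the centre of its round foot (underside), z up its axis. Loop handle along its -y, to 57 mm from the axis, heights 21 to 74, 8 thick. Take its side across x (66 mm), clear of the handle. 0.16 kg. At the start on the small round or the oblong coaster.
- pepper_mill: Brown wooden pepper mill, round, 58 mm across the foot, 120 mm tall: waisted body to 86 mm, head 50 mm across from 87 to 109 mm up, metal knob 12 mm across on top. The head does not turn. Take it by the head, about 95 mm up. Origin at the centre of its underside, z up. 0.18 kg. At the start on the small round or the oblong coaster.
- egg_cup: White and blue china egg cup, round, 47 mm in diameter at the rim, 50 mm tall, open top but to be treated as solid. Take the outside of its bowl, about 37 mm up. Origin at the centre of its underside, z up. 0.06 kg. At the start it stands on the large round or the square coaster.
- matchbox: Closed matchbox with a yellow top, lying flat: 36 mm along its x, 53 mm along its y, 16 mm tall; the tray does not slide. Take it across x (36 mm). Origin at the centre of its underside, z up. 0.02 kg. At the start it lies on the large round or the square coaster.
- coaster_large: Large round coaster, 116 mm in diameter; the sugar shaker's place. Fixed, plain pale wood, 8 mm thick, flat top without a rim. Origin at the centre of its underside, on the worktop (z = 0).
- coaster_square: Square coaster, 88 x 88 mm; the pepper mill's place. Fixed, plain pale wood, 8 mm thick, flat top without a rim. Origin at the centre of its underside, on the worktop (z = 0).
- coaster_small: Small round coaster, 84 mm in diameter; the egg cup's place. Fixed, plain pale wood, 8 mm thick, flat top without a rim. Origin at the centre of its underside, on the worktop (z = 0).
- coaster_oblong: Oblong coaster, 66 mm along its x, 104 mm along its y; the matchbox's place, its 53 mm length along the coaster's length, either way round. Fixed, plain pale wood, 8 mm thick, flat top without a rim. Origin at the centre of its underside, on the worktop (z = 0).
- cork_mat: Six-sided cork mat, 100 mm across the flats, empty at the start: the free spot. Fixed, 8 mm thick, flat top. Origin at the centre of its underside (z = 0). It and the four coasters form one row from left to right (along world y, some 150 mm apart, x 0.43 to 0.48), in any order.
- teacup: White and blue teacup, 82 x 108 x 56 mm, standing on the worktop behind the row (x 0.59 to 0.66); to be left alone. Origin at the centre of its underside.
Things that resemble listed ones, but are neither listed nor needed, are in the scene too. What is shaped like the part that bears shaker_foot but yellow is not meant.

How it is judged (in metres and radians):
At the end, for the whole second after the job is handed in: Each thing on its named coaster, within 12 mm of its centre, resting on its top (underside 5 to 12 mm above the worktop), upright within 0.1 rad and still; the matchbox along the oblong coaster within 0.25 rad (horizontal distance between shaker_foot and coaster_large below 0.012 m and height (world z) of shaker_foot between 0.005 and 0.012 m and angle between each of shaker_foot, pepper_mill, egg_cup, matchbox's own z axis and vertical below 0.1 rad and horizontal distance between pepper_mill and coaster_square below 0.012 m and height (world z) of pepper_mill between 0.005 and 0.012 m and linear speed of each of pepper_mill, egg_cup, matchbox below 0.02 m/s and horizontal distance between egg_cup and coaster_small below 0.012 m and height (world z) of egg_cup between 0.005 and 0.012 m and horizontal distance between matchbox and coaster_oblong below 0.012 m and height (world z) of matchbox between 0.005 and 0.012 m and angle between the y axis of matchbox and the y axis of coaster_oblong, either way round below 0.25 rad); the robot touches nothing.
It fails at once if the teacup behind the row is pushed more than 20 mm (distance of teacup from where it was at the start of the episode above 0.02 m).
It fails at once if the sugar shaker is tipped over (more than 40 degrees) (angle between shaker_foot's own z axis and vertical above 0.7 rad).
It fails at once if the pepper mill is tipped over (more than 40 degrees) (angle between pepper_mill's own z axis and vertical above 0.7 rad).
It fails at once if the egg cup is tipped over (more than 40 degrees) (angle between egg_cup's own z axis and vertical above 0.7 rad).
It fails at once if the matchbox is tipped over (more than 40 degrees) (angle between matchbox's own z axis and vertical above 0.7 rad).
It also fails if it takes over 136 s, if anything falls off the work surface, if the arm or the gripper's body presses on something with over 40 N, if the wrist force passes 120 N, or if a joint passes its speed limit or range.

## Robot

A 6-joint arm with a two-finger parallel gripper is mounted at the origin on a cart in front of the work surface, level with it; the furniture and walls round the work are solid. World frame = base frame: x ahead of the robot, y to its left, z up, the work surface at z = 0. Lengths are in m, angles in degrees, forces in N, time in s.
With the tool pointing down it reaches from about 0.35 to 0.875 m from the base axis. Payload 4.2 kg.
Tool frame: the origin (TCP) lies between the finger pads; the fingertips stand 17 mm ahead of it and the grasp point (between the pads) lies 2 mm behind it; z points along the fingers, y is the line along which they close (so a half turn about z gives the same grasp; the last joint's range is limited). The gripper opens to 87 mm and grips with 3 to 60 N. Pads are 19 mm wide; open, the fingers measure 117 mm over their backs; the gripper's body (75 mm by 190 mm) begins 51 mm behind the grasp point.
Start: joints at [-59.209, 22.042, 0.453, 0, -68.411, -14.817], TCP at [0.172, -0.601, 0.24] pointing down, gripper open.
Joint ranges: [-179.83, 179.83], [-69.29, 118.12], [-61.27, 80.66], [-181.25, 117.63], [-171.15, -9.14], [-177.46, 177.46]. Speed limits (degrees/s): [159.86, 159.86, 180, 180, 180, 180].

## Interface

Orientations are given as a 3x3 rotation matrix whose columns are the frame's x, y, z axes.
In Python, from station import r gives the robot as it stands.
- The arm moves only by the tool servo_tool, never from a script. Its argument "targets" is a list of rows, each a list of 5 numbers: the shift along the world's x, y, z in units of 30 mm (1.0 is 30 mm), then the turn about the world's z in rad, then the finger opening in mm, from 0 to 87. In form: [[x, y, z, turn, gripper], ...]. A call has exactly 5 rows; each row is the pose to reach, as a shift and turn from the pose commanded when the call began; what a row does not reach only later rows make up. A row lasts 1/12 s, in which the tool goes at most 41.7 mm and 7.16 degrees, less where a joint would pass 70% of its speed; a pose out of reach is approached as far as the arm can. A call with a gripper value outside its range is refused whole. The fingers move at their own pace and stop on an object; the grip force is fixed at half the most. Time passes only in rows, so rows that repeat a pose let the fingers close, or fill a call up. It gives the time, the measured TCP pose, the force, the opening and the grip force at its end, in the units of the state.
- r.sense(): the state, without advancing time (a new reading comes with each control period).
- r.capture(name): name is "scene" or "top" or "wrist"; returns a dict with "pixels" (400x640x3 uint8, red, green, blue), "fx", "fy", "cx", "cy" (pixels), "world_from_camera" (4x4, takes a point from camera to world coordinates). Camera axes: x right, y down, z forward; pixel columns grow to the right and rows downward; lengths in m; the calibration is good to about 2 mm. A picture is of the moment at which its call begins. There is no depth.
- r.finish_job(): hands the job in; it is judged then, once.
The state is a dict: "time_s": time; "joints": joint angles; "joint_velocities": joint speeds; "effort": joint torques, N m; "tcp_pos": TCP position; "ee_rot": TCP orientation; "wrist_force": force on the tool from outside, world axes, zero at the start; "moment": the same for the moment, N m; "gripper_width": opening from 0.0 (shut) to 1.0 (fully open); "gripper_force": force on a finger pad.
Only numpy, scipy, OpenCV 4.12 (cv2) and the standard library are available. Lean on these libraries where they do the work, as an engineer would, in place of code of your own. Each camera call takes 0.05 s, during which the arm holds its last target. There are 200 camera calls.

## Working session

There is one attempt and no reset: what is moved stays moved. The work goes in short steps, Python scripts to look and compute and a tool call to move; the robot and the scene stay as the last step left them, time stands still between calls to the robot, and variables do not carry over. Pictures are saved under pics/ and viewed, at most 14 in all, crops included, and the job is handed in when it is done.

Besides the shell and the picture viewer there is one more tool, called after "Call:" in YAML: its name, and indented under it one key for each argument. servo_tool: Moves the arm, as the interface text tells. Its arguments: {"type":"object","properties":{"targets":{"type":"array","items":{"type":"array","items":{"type":"number"}}}},"required":["targets"]}

```bash
mkdir -p pics; ls; python3 - <<'E'
from station import r
import cv2,numpy as np
np.set_printoptions(precision=4,suppress=True)
for n in("scene","top"):
    c=r.capture(n); cv2.imwrite(f"pics/{n}0.png",c["pixels"][:,:,::-1]); print(n,c["fx"],c["fy"],c["cx"],c["cy"]);print(np.array(c["world_from_camera"]))
s=r.sense();print(s)
E
```

```text
pics
scene 417.00074830145303 417.00074830145303 322.3626969554842 197.37268750490443
[[-0.6659 -0.5791  0.4704 -0.1023]
 [-0.746   0.5069 -0.432   0.6843]
 [ 0.0117 -0.6385 -0.7695  1.0966]
 [ 0.      0.      0.      1.    ]]
top 520.0465107151642 520.0465107151642 318.7163222495917 197.21802216262412
[[ 0.0227 -0.9883  0.151   0.248 ]
 [-0.9997 -0.0225  0.0034  0.0985]
 [ 0.     -0.151  -0.9885  1.9722]
 [ 0.      0.      0.      1.    ]]
{'time_s': 0.1, 'joints': array([-59.2081,  22.0866,   0.386 ,  -0.0247, -68.4118, -14.8182]), 'joint_velocities': array([-0.0515, -0.1137,  0.2005, -0.0141, -0.0729,  0.141 ]), 'effort': array([ -0.0003, -39.1691,  18.7934,   4.232 ,   0.0134,  -0.0001]), 'tcp_pos': array([ 0.1719, -0.6004,  0.2386]), 'ee_rot': array([[-0.9614, -0.275 , -0.0007],
       [-0.275 ,  0.9614,  0.0019],
       [ 0.0001,  0.002 , -1.    ]]), 'wrist_force': array([ 0.2652,  0.4308, -0.5332]), 'moment': array([ 0.0623,  0.0243, -0.0125]), 'gripper_force': 0.0, 'gripper_width': 1.0012962426042087}
```

View pics/scene0.png

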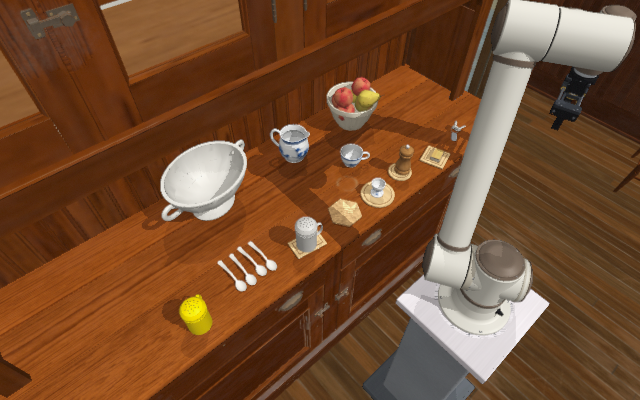

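View pics/top0.png

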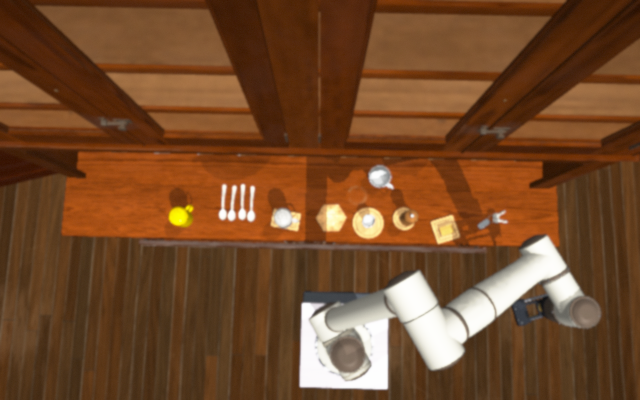

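The row, left to right, is: shaker on the oblong coaster (top view 285,218), bare cork mat (332,218), egg cup on the large round (368,222), mill on the small round (405,218) and matchbox on the square (446,230). The teacup is behind at (379,176). Next I get rough positions and the wrist camera geometry.

```bash
cat > h.py <<'E'
from station import r
import cv2,numpy as np
np.set_printoptions(precision=4,suppress=True)
def ray(c,u,v):
    W=np.array(c["world_from_camera"]); d=W[:3,:3]@np.array([(u-c["cx"])/c["fx"],(v-c["cy"])/c["fy"],1.]); return W[:3,3],d/np.linalg.norm(d)
def onz(c,u,v,z):
    o,d=ray(c,u,v); return o+d*(z-o[2])/d[2]
def tri(*rs):
    A=0;b=0
    for o,d in rs: P=np.eye(3)-np.outer(d,d);A=A+P;b=b+P@o
    return np.linalg.solve(A,b)
def proj(c,p):
    W=np.array(c["world_from_camera"]); q=W[:3,:3].T@(np.array(p)-W[:3,3]); return np.array([c["fx"]*q[0]/q[2]+c["cx"],c["fy"]*q[1]/q[2]+c["cy"]])
E
python3 - <<'E'
from h import *
c=r.capture("top")
for n,u,v in [("obl",286,221),("cork",332,218),("large",368,222),("small",405,218),("sq",446,230),("tea",379,176),("edge",330,240)]: print(n,onz(c,u,v,.008)[:2])
w=r.capture("wrist"); s=r.sense(); R=s["ee_rot"]; W=np.array(w["world_from_camera"])
print(w["fx"],w["cx"],w["cy"]); print("cam in tool",R.T@(W[:3,3]-s["tcp_pos"])); print(R.T@W[:3,:3])
E
```

```text
obl [0.454  0.2273]
cork [0.4694 0.053 ]
large [ 0.4572 -0.0838]
small [ 0.4757 -0.2241]
sq [ 0.4335 -0.3792]
tea [ 0.6358 -0.1246]
edge [0.3857 0.059 ]
342.3017685372851 319.47785080265595 194.68049097661316
cam in tool [ 0.0705 -0.0003 -0.1465]
[[-0.     -0.9648 -0.263 ]
 [ 1.     -0.0002  0.0007]
 [-0.0007 -0.263   0.9648]]
```

Call:
servo_tool:
  targets:
    - [0.6, 0.9, 0.6, -0.06, 87]
    - [1.2, 1.8, 1.2, -0.12, 87]
    - [1.8, 2.7, 1.6, -0.18, 87]
    - [2.4, 3.6, 2, -0.24, 87]
    - [3, 4.5, 2, -0.28, 87]

```text
time_s: 0.62
tcp_pos: [0.2631, -0.4656, 0.3022]
ee_rot: [[-1.0, 0.004, 0.003], [0.004, 1.0, -0.004], [-0.003, -0.004, -1.0]]
wrist_force: [0.8, 0.8, 0.1]
gripper_width: 0.999
gripper_force: 0.0
```

Call:
servo_tool:
  targets:
    - [0.7, 1, 0, 0, 87]
    - [1.4, 2, 0, 0, 87]
    - [2.1, 3, 0, 0, 87]
    - [2.7, 4, 0, 0, 87]
    - [3.2, 5, 0, 0, 87]

```text
time_s: 1.03
tcp_pos: [0.3588, -0.3142, 0.2995]
ee_rot: [[-1.0, 0.001, 0.0], [0.001, 1.0, 0.0], [-0.0, 0.0, -1.0]]
wrist_force: [-0.2, -0.7, 0.5]
gripper_width: 1.0
gripper_force: 0.0
```

Call:
servo_tool:
  targets:
    - [0.6, 0.8, 0, 0, 87]
    - [1.2, 1.5, 0, 0, 87]
    - [1.5, 2, 0, 0, 87]
    - [1.7, 2.2, 0, 0, 87]
    - [1.7, 2.2, 0, 0, 87]

```text
time_s: 1.45
tcp_pos: [0.4098, -0.2489, 0.2995]
ee_rot: [[-1.0, -0.001, 0.0], [-0.001, 1.0, 0.0], [-0.0, 0.0, -1.0]]
wrist_force: [-0.6, -0.0, 0.7]
gripper_width: 0.999
gripper_force: 0.0
```

```bash
python3 - <<'E'
from h import *
c=r.capture("wrist"); cv2.imwrite("pics/w1.png",c["pixels"][:,:,::-1]); np.save("w1.npy",c,allow_pickle=True)
s=r.sense();print(s["tcp_pos"],s["ee_rot"],s["time_s"],s["joints"])
E
```

```text
[ 0.4092 -0.2496  0.2994] [[-1.     -0.0002 -0.0004]
 [-0.0002  1.      0.    ]
 [ 0.0004  0.     -1.    ]] 1.5 [-11.9035   5.2938 -13.2615   0.0053 -71.4695 -78.0894]
```

View pics/w1.png

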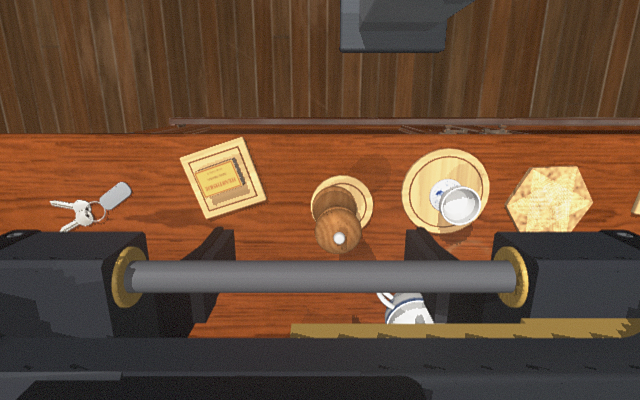

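The wrist view shows the matchbox on the square (222,178), the mill on the small round with its knob at (340,239), the egg cup on the large round (460,205) and the cork mat (550,203). I'll take two more wrist views further left.

Call:
servo_tool:
  targets:
    - [0, 1.3, 0, 0, 87]
    - [0, 2.6, 0, 0, 87]
    - [0, 3.9, 0, 0, 87]
    - [0, 5.2, 0, 0, 87]
    - [0, 6.5, 0, 0, 87]

```text
time_s: 1.92
tcp_pos: [0.4083, -0.0546, 0.2997]
ee_rot: [[-1.0, 0.004, 0.0], [0.004, 1.0, -0.0], [-0.0, -0.0, -1.0]]
wrist_force: [1.9, 0.1, -0.8]
gripper_width: 1.0
gripper_force: 0.0
```

Call:
servo_tool:
  targets:
    - [0, 1, 0, 0, 87]
    - [0, 1.6, 0, 0, 87]
    - [0, 1.8, 0, 0, 87]
    - [0, 1.8, 0, 0, 87]
    - [0, 1.8, 0, 0, 87]

```text
time_s: 2.33
tcp_pos: [0.4089, -0.0017, 0.2995]
ee_rot: [[-1.0, 0.002, -0.0], [0.002, 1.0, -0.0], [0.0, -0.0, -1.0]]
wrist_force: [0.3, -0.2, -1.0]
gripper_width: 0.999
gripper_force: 0.0
```

```bash
python3 - <<'E'
from h import *
c=r.capture("wrist"); cv2.imwrite("pics/w2.png",c["pixels"][:,:,::-1]); np.save("w2.npy",c,allow_pickle=True)
s=r.sense();print(s["tcp_pos"],s["time_s"])
E
```

```text
[ 0.4089 -0.002   0.2995] 2.3833
```

Call:
servo_tool:
  targets:
    - [0, 1.3, 0, 0, 87]
    - [0, 2.6, 0, 0, 87]
    - [0, 3.9, 0, 0, 87]
    - [0, 5.2, 0, 0, 87]
    - [0, 6.5, 0, 0, 87]

```text
time_s: 2.8
tcp_pos: [0.4093, 0.1944, 0.2997]
ee_rot: [[-1.0, 0.004, 0.0], [0.004, 1.0, -0.0], [-0.0, -0.0, -1.0]]
wrist_force: [1.7, -0.4, 0.4]
gripper_width: 0.997
gripper_force: 0.0
```

Call:
servo_tool:
  targets:
    - [0, 0.5, 0, 0, 87]
    - [0, 0.5, 0, 0, 87]
    - [0, 0.5, 0, 0, 87]
    - [0, 0.5, 0, 0, 87]
    - [0, 0.5, 0, 0, 87]

```text
time_s: 3.22
tcp_pos: [0.4092, 0.2076, 0.2996]
ee_rot: [[-1.0, 0.003, -0.0], [0.003, 1.0, -0.0], [0.0, -0.0, -1.0]]
wrist_force: [-0.3, -0.5, -0.2]
gripper_width: 0.996
gripper_force: 0.0
```

```bash
python3 - <<'E'
from h import *
c=r.capture("wrist"); np.save("w3.npy",c,allow_pickle=True)
s=r.sense();print(s["tcp_pos"],s["time_s"])
a=cv2.imread("pics/w2.png")[120:320]; b=c["pixels"][120:320,:,::-1]
cv2.imwrite("pics/w23.png",np.vstack([a,b]))
h=cv2.cvtColor(a,cv2.COLOR_BGR2HSV)
E
```

```text
[0.4092 0.2077 0.2997] 3.2667
```

View pics/w23.png

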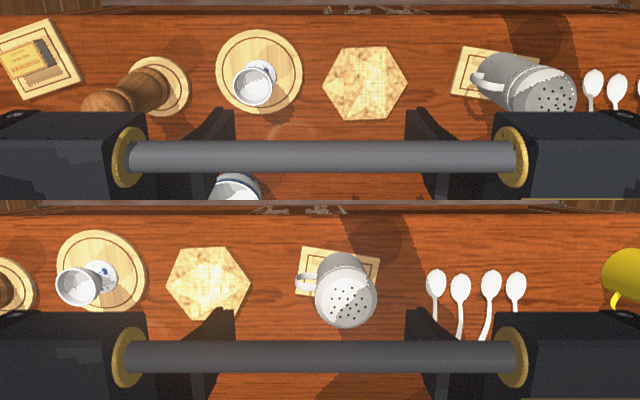

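Both crops show the shaker on the oblong coaster with its handle pointing right (-y, toward the cork mat), and the cork mat bare. Now I'll sample colours for masks.

```bash
python3 - <<'E'
from h import *
I={k:np.load(f"w{k}.npy",allow_pickle=True).item() for k in(1,2,3)}
def hs(k,u,v):
    h=cv2.cvtColor(I[k]["pixels"],cv2.COLOR_RGB2HSV); return np.median(h[v-1:v+2,u-1:u+2].reshape(-1,3),0)
for n,k,u,v in [("large",2,230,190),("small",1,365,200),("sq",1,200,160),("obl",2,465,190),("obl3",3,370,180),("cork",2,365,200),("wood",1,150,160),("wood shadow",1,370,160),("match",1,217,183),("egg",1,460,205),("mill",1,340,222),("knob",1,340,239),("dome",3,345,215),("cyl",2,500,195),("handle",3,302,205)]: print(n,hs(k,u,v))
for k in I:
    h=cv2.cvtColor(I[k]["pixels"],cv2.COLOR_RGB2HSV)
    m=cv2.inRange(h,(14,50,120),(30,170,255)); m[:120]=0; m[240:]=0
    m=cv2.morphologyEx(m,cv2.MORPH_OPEN,np.ones((3,3)))
    cs=[c for c in cv2.findContours(m,cv2.RETR_EXTERNAL,cv2.CHAIN_APPROX_NONE)[0] if cv2.contourArea(c)>300]
    for c in cs: print(k,cv2.contourArea(c),cv2.boundingRect(c))
    cv2.imwrite(f"pics/m{k}.png",m)
cv2.imwrite("pics/m.png",np.vstack([cv2.imread(f"pics/m{k}.png")[120:250] for k in I]))
E
```

```text
large [ 22.  95. 245.]
small [ 14. 126. 190.]
sq [ 20. 105. 247.]
obl [ 14. 136. 197.]
obl3 [ 17. 110. 184.]
cork [ 25.  84. 244.]
wood [ 11. 196. 159.]
wood shadow [ 11. 190. 143.]
match [ 20. 141. 235.]
egg [  0.   1. 245.]
mill [ 14. 149. 204.]
knob [ 21.   5. 240.]
dome [ 23.   5. 245.]
cyl [ 16.  19. 137.]
handle [ 23.   4. 245.]
1 1043.5 (311, 175, 62, 52)
1 4359.0 (506, 166, 87, 66)
1 3897.5 (401, 148, 89, 86)
1 4327.0 (180, 137, 86, 82)
2 1405.5 (130, 176, 59, 61)
2 1147.0 (450, 166, 46, 53)
2 4584.0 (322, 166, 85, 74)
2 5708.0 (215, 149, 88, 85)
2 4190.0 (0, 139, 81, 81)
3 1083.0 (0, 177, 35, 58)
3 483.0 (299, 166, 36, 27)
3 4357.0 (166, 166, 85, 74)
3 3872.5 (57, 149, 90, 83)
```

View pics/m.png

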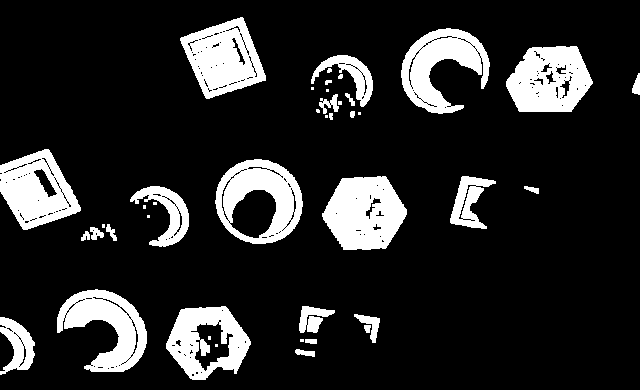

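Masks work: square, large and cork are complete, small and oblong partial. I'll measure these, and zoom in on the matchbox and mill.

```bash
cat >> h.py <<'E'
def hsv(c): return cv2.cvtColor(c["pixels"],cv2.COLOR_RGB2HSV)
def blobs(c,lo,hi,amin=300,rows=(120,240),k=3):
    m=cv2.inRange(hsv(c),lo,hi); m[:rows[0]]=0; m[rows[1]:]=0
    m=cv2.morphologyEx(m,cv2.MORPH_OPEN,np.ones((3,3)))
    if k>3: m=cv2.morphologyEx(m,cv2.MORPH_CLOSE,np.ones((k,k)))
    return [q for q in cv2.findContours(m,cv2.RETR_EXTERNAL,cv2.CHAIN_APPROX_NONE)[0] if cv2.contourArea(q)>amin]
def plane(c,q,z): return np.float32([onz(c,u,v,z)[:2] for u,v in q.reshape(-1,2)])
E
python3 - <<'E'
from h import *
I={k:np.load(f"w{k}.npy",allow_pickle=True).item() for k in(1,2,3)}
ctr={}
for k,c in I.items():
    for q in blobs(c,(14,50,120),(30,170,255)):
        x,y,w,h=cv2.boundingRect(q)
        if cv2.contourArea(q)<3500 or x<2: continue
        P=plane(c,q,.008); (a,b),R=cv2.minEnclosingCircle(P); mr=cv2.minAreaRect(P)
        n="large" if abs(b+.084)<.04 else "cork" if abs(b-.05)<.04 else "sq"
        p=(a,b) if n=="large" else mr[0]
        ctr.setdefault(n,[]).append(ray(c,*proj(c,(*p,.008))))
        print(k,n,np.array([a,b,R]),mr)
for n,v in ctr.items():
    if len(v)>1: print("tri",n,tri(*v))
# white blobs: egg, knob, dome
for k,c in I.items():
    for q in blobs(c,(0,0,170),(180,45,255),15,(120,300)):
        (u,v),R=cv2.minEnclosingCircle(q)
        if R<40: print(k,"white",round(u,1),round(v,1),round(R,1),cv2.contourArea(q), cv2.boundingRect(q))
a=I[1]["pixels"][130:260,175:395,::-1]; a=cv2.resize(a,None,fx=3.6,fy=3.6,interpolation=cv2.INTER_CUBIC); cv2.imwrite("pics/z1.png",a)
E
```

```text
1 cork [0.4686 0.0578 0.0578] ((0.46494245529174805, 0.05783621594309807), (0.09002123028039932, 0.11533107608556747), 0.06525801122188568)
1 large [ 0.455  -0.083   0.0588] ((0.45375606417655945, -0.0841015875339508), (0.11331555247306824, 0.11552809923887253), 48.82415771484375)
1 sq [ 0.4374 -0.3745  0.0609] ((0.43753451108932495, -0.3744603395462036), (0.08878496289253235, 0.08882547914981842), 18.011507034301758)
2 cork [0.4709 0.0579 0.0576] ((0.4708343744277954, 0.05766041949391365), (0.10140599310398102, 0.11229819804430008), 2.419231414794922)
2 large [ 0.4551 -0.0819  0.0585] ((0.45474299788475037, -0.08243922889232635), (0.11528182029724121, 0.114960677921772), 6.343776702880859)
3 cork [0.47   0.0584 0.0574] ((0.46934762597084045, 0.057497575879096985), (0.11044126003980637, 0.10200405865907669), 32.45587158203125)
3 large [ 0.4549 -0.0811  0.0592] ((0.4527680277824402, -0.07838429510593414), (0.11565137654542923, 0.11014025658369064), 27.43993377685547)
tri cork [0.4681 0.0577 0.0089]
tri large [ 0.4555 -0.0823  0.0062]
1 white 408.0 296.5 11.3 71.0 (397, 293, 23, 7)
1 w
[... 562 characters left out ...]
, 192, 30, 19)
2 white 593.0 210.0 20.4 443.5 (583, 190, 20, 41)
2 white 539.5 202.0 25.5 427.5 (516, 188, 48, 25)
2 white 255.0 202.5 24.0 1126.5 (238, 180, 38, 46)
3 white 225.5 210.5 3.5 23.0 (223, 208, 6, 6)
3 white 209.9 215.4 12.4 170.0 (198, 207, 22, 19)
3 white 460.5 226.0 32.1 527.0 (451, 194, 20, 65)
3 white 204.5 197.5 4.3 19.5 (202, 194, 6, 8)
3 white 515.5 211.5 19.7 451.0 (506, 192, 20, 40)
3 white 309.0 195.5 7.4 73.5 (302, 192, 15, 7)
3 white 486.5 225.0 35.8 572.5 (479, 190, 22, 71)
3 white 436.0 214.4 24.6 472.0 (426, 190, 20, 50)
3 white 215.0 194.0 10.3 146.5 (210, 185, 11, 19)
3 white 202.0 188.0 5.8 42.0 (197, 185, 11, 8)
3 white 88.0 203.5 30.2 1343.5 (61, 180, 56, 46)
```

View pics/z1.png

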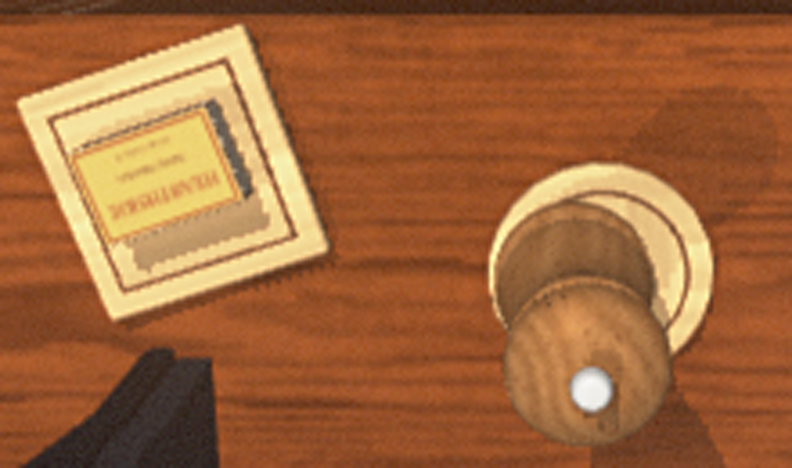

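The zoom gives the matchbox's yellow top corners at about (195,173), (232,160), (242,186) and (205,197.5) in w1. The mill's knob is at (339.5,238).

```bash
python3 - <<'E'
from h import *
I={k:np.load(f"w{k}.npy",allow_pickle=True).item() for k in(1,2,3)}
c=I[1]; P=np.float32([onz(c,u,v,.024)[:2] for u,v in [(195,173.1),(232.2,159.7),(241.9,185.8),(204.7,197.5)]])
print(P,P.mean(0),[np.linalg.norm(P[i]-P[i-1]) for i in range(4)], cv2.minAreaRect(P))
e=(P[1]-P[0])+(P[2]-P[3]); print("long axis angle from +y toward +x deg",np.degrees(np.arctan2(e[0],e[1])))
rs=[]
for k in(1,2):
    for q in blobs(I[k],(18,108,150),(30,200,255),200,k=5):
        x,y,w,h=cv2.boundingRect(q); M=cv2.minAreaRect(q)
        print(k,x,y,w,h,M)
        if (x<60 and k==2) or (180<x<250 and k==1): rs.append(ray(I[k],*M[0]))
if len(rs)==2: print("box top tri",tri(*rs))
# egg rim: white blob lowest/far ellipse in views
s=r.sense(); print(s["tcp_pos"])
E
```

```text
[[ 0.4266 -0.4051]
 [ 0.4096 -0.3572]
 [ 0.4429 -0.3471]
 [ 0.4584 -0.3957]] [ 0.4344 -0.3763] [np.float32(0.033202425), np.float32(0.050796565), np.float32(0.03489038), np.float32(0.05095724)] ((0.43398937582969666, -0.37644466757774353), (0.03488665074110031, 0.05146738514304161), 17.689298629760742)
long axis angle from +y toward +x deg -18.641973
1 197 163 42 33 ((217.48870849609375, 178.96832275390625), (24.485288619995117, 37.26607131958008), 70.34617614746094)
2 0 164 44 33 ((21.13013458251953, 180.51368713378906), (25.63201141357422, 39.20878219604492), 69.44395446777344)
box top tri [ 0.4336 -0.3766  0.0265]
[0.4092 0.2077 0.2997]
```

Call:
servo_tool:
  targets:
    - [0.1, -1.3, 0, 0.12, 87]
    - [0.2, -2.6, 0, 0.24, 87]
    - [0.3, -3.9, 0, 0.36, 87]
    - [0.3, -5.2, 0, 0.48, 87]
    - [0.3, -6.5, 0, 0.6, 87]

```text
time_s: 3.68
tcp_pos: [0.4177, 0.026, 0.2999]
ee_rot: [[-0.852, -0.523, 0.001], [-0.523, 0.852, 0.0], [-0.001, -0.0, -1.0]]
wrist_force: [0.3, 0.2, -0.4]
gripper_width: 1.002
gripper_force: 0.0
```

Call:
servo_tool:
  targets:
    - [0.1, -1.3, 0, 0.12, 87]
    - [0.2, -2.6, 0, 0.24, 87]
    - [0.3, -3.9, 0, 0.36, 87]
    - [0.3, -5.2, 0, 0.48, 87]
    - [0.3, -6.5, 0, 0.6, 87]

```text
time_s: 4.1
tcp_pos: [0.4268, -0.1414, 0.3001]
ee_rot: [[-0.492, -0.871, 0.001], [-0.871, 0.492, -0.0], [-0.001, -0.001, -1.0]]
wrist_force: [0.0, 0.3, -0.1]
gripper_width: 1.0
gripper_force: 0.0
```

Call:
servo_tool:
  targets:
    - [0.1, -1.3, 0, 0.12, 87]
    - [0.2, -2.6, 0, 0.24, 87]
    - [0.2, -3.9, 0, 0.36, 87]
    - [0.2, -5.2, 0, 0.48, 87]
    - [0.2, -6.45, 0, 0.6, 87]

```text
time_s: 4.52
tcp_pos: [0.4326, -0.3193, 0.3]
ee_rot: [[0.024, -1.0, 0.001], [-1.0, -0.024, -0.0], [0.0, -0.001, -1.0]]
wrist_force: [1.7, 0.1, 0.6]
gripper_width: 0.999
gripper_force: 0.0
```

Call:
servo_tool:
  targets:
    - [0, 0, -1.2, 0.09, 87]
    - [0, 0, -2.4, 0.09, 87]
    - [0, 0, -3.6, 0.09, 87]
    - [0, 0, -4.8, 0.09, 87]
    - [0, 0, -5, 0.09, 87]

```text
time_s: 4.93
tcp_pos: [0.429, -0.3158, 0.1439]
ee_rot: [[0.106, -0.994, -0.011], [-0.994, -0.107, 0.006], [-0.007, 0.01, -1.0]]
wrist_force: [-1.2, 0.6, -0.5]
gripper_width: 0.997
gripper_force: 0.0
```

Call:
servo_tool:
  targets:
    - [0, 0, 0, 0, 87]
    - [0, 0, 0, 0, 87]
    - [0, 0, 0, 0, 87]
    - [0, 0, 0, 0, 87]
    - [0, 0, 0, 0, 87]

```text
time_s: 5.35
tcp_pos: [0.4349, -0.3172, 0.1516]
ee_rot: [[0.11, -0.994, 0.004], [-0.994, -0.11, -0.001], [0.002, -0.003, -1.0]]
wrist_force: [0.6, 0.3, -0.6]
gripper_width: 0.998
gripper_force: 0.0
```

```bash
python3 - <<'E'
from h import *
c=r.capture("wrist"); np.save("w4.npy",c,allow_pickle=True); cv2.imwrite("pics/w4.png",c["pixels"][:,:,::-1])
s=r.sense();print(s["tcp_pos"],s["ee_rot"],s["time_s"],s["joints"])
for q in blobs(c,(18,108,150),(30,200,255),300,(60,300),k=5):
    M=cv2.minAreaRect(q); P=plane(c,q,.024); print(cv2.boundingRect(q),cv2.minAreaRect(P))
E
```

```text
[ 0.4347 -0.317   0.1513] [[ 0.1103 -0.9939  0.003 ]
 [-0.9939 -0.1103 -0.0011]
 [ 0.0015 -0.0028 -1.    ]] 5.4 [-18.8214  18.3302 -19.0596   0.0082 -52.4278  25.1491]
(111, 249, 33, 51) ((0.5991551876068115, -0.22189295291900635), (0.05463831499218941, 0.02451714314520359), 81.57899475097656)
(307, 84, 50, 73) ((0.43419110774993896, -0.37522104382514954), (0.03236756473779678, 0.05071355774998665), 19.2458438873291)
```

View pics/w4.png

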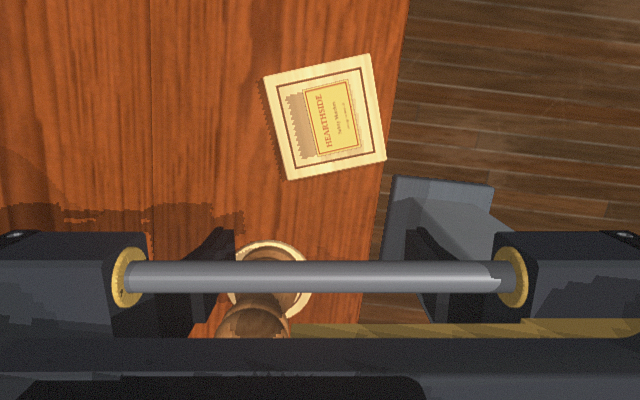

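Clear view: the matchbox on the square coaster sits at (332,118), and the turn and y travel fell a bit short. I'll correct, then descend.

Call:
servo_tool:
  targets:
    - [0, -0.8, 0, 0.11, 87]
    - [0, -1.6, 0, 0.22, 87]
    - [0, -1.97, 0, 0.22, 87]
    - [0, -1.97, 0, 0.22, 87]
    - [0, -1.97, 0, 0.22, 87]

```text
time_s: 5.82
tcp_pos: [0.4337, -0.376, 0.1497]
ee_rot: [[0.321, -0.947, 0.0], [-0.947, -0.321, 0.0], [-0.0, -0.0, -1.0]]
wrist_force: [-0.7, 0.1, -0.6]
gripper_width: 0.999
gripper_force: 0.0
```

Call:
servo_tool:
  targets:
    - [0, 0, -0.9, 0, 87]
    - [0, 0, -1.8, 0, 87]
    - [0, 0, -2.7, 0, 87]
    - [0, 0, -3.4, 0, 87]
    - [0, 0, -3.8, 0, 87]

```text
time_s: 6.23
tcp_pos: [0.4325, -0.3741, 0.0333]
ee_rot: [[0.323, -0.946, -0.004], [-0.946, -0.323, 0.002], [-0.003, 0.003, -1.0]]
wrist_force: [-0.6, -0.6, 0.3]
gripper_width: 1.0
gripper_force: 0.0
```

Call:
servo_tool:
  targets:
    - [0, 0, 0, 0, 60]
    - [0, 0, 0, 0, 60]
    - [0, 0, 0, 0, 60]
    - [0, 0, 0, 0, 60]
    - [0, 0, 0, 0, 60]

```text
time_s: 6.65
tcp_pos: [0.4347, -0.3761, 0.037]
ee_rot: [[0.324, -0.946, 0.002], [-0.946, -0.324, -0.001], [0.002, -0.002, -1.0]]
wrist_force: [0.3, 0.3, 0.1]
gripper_width: 0.729
gripper_force: 0.0
```

Call:
servo_tool:
  targets:
    - [0, 0, -0.2, 0, 60]
    - [0, 0, -0.3, 0, 60]
    - [0, 0, -0.3, 0, 0]
    - [0, 0, -0.3, 0, 0]
    - [0, 0, -0.3, 0, 0]

```text
time_s: 7.07
tcp_pos: [0.4339, -0.376, 0.0265]
ee_rot: [[0.324, -0.946, -0.0], [-0.946, -0.324, 0.0], [-0.0, 0.0, -1.0]]
wrist_force: [0.6, -0.8, -0.6]
gripper_width: 0.542
gripper_force: 0.0
```

Call:
servo_tool:
  targets:
    - [0, 0, 0, 0, 0]
    - [0, 0, 0, 0, 0]
    - [0, 0, 0, 0, 0]
    - [0, 0, 0, 0, 0]
    - [0, 0, 0, 0, 0]

```text
time_s: 7.48
tcp_pos: [0.434, -0.376, 0.0267]
ee_rot: [[0.324, -0.946, 0.0], [-0.946, -0.324, -0.0], [0.0, -0.0, -1.0]]
wrist_force: [-0.8, -0.2, 0.7]
gripper_width: 0.423
gripper_force: 30.0
```

Call:
servo_tool:
  targets:
    - [0, 0, 0, 0, 0]
    - [0, 0, 0, 0, 0]
    - [0, 0, 0, 0, 0]
    - [0, 0, 0, 0, 0]
    - [0, 0, 0, 0, 0]

```text
time_s: 7.9
tcp_pos: [0.4339, -0.376, 0.0267]
ee_rot: [[0.324, -0.946, 0.0], [-0.946, -0.324, -0.0], [0.0, -0.0, -1.0]]
wrist_force: [0.4, 0.0, 1.3]
gripper_width: 0.424
gripper_force: 30.0
```

Call:
servo_tool:
  targets:
    - [0, 0, 0.7, 0, 0]
    - [0, 0, 1.9, 0, 0]
    - [0, 0, 3.2, 0, 0]
    - [0, 0, 4.5, 0, 0]
    - [0, 0, 5.8, 0, 0]

```text
time_s: 8.32
tcp_pos: [0.4334, -0.3756, 0.2024]
ee_rot: [[0.324, -0.946, -0.0], [-0.946, -0.324, 0.0], [-0.0, 0.0, -1.0]]
wrist_force: [0.6, -0.4, -1.0]
gripper_width: 0.422
gripper_force: 30.0
```

Call:
servo_tool:
  targets:
    - [0.1, 0.9, 0, 0, 0]
    - [0.2, 2, 0, 0, 0]
    - [0.3, 3.2, 0, 0, 0]
    - [0.4, 4.4, 0, 0, 0]
    - [0.5, 5.6, 0, 0, 0]

```text
time_s: 8.73
tcp_pos: [0.4485, -0.2065, 0.2007]
ee_rot: [[0.323, -0.946, 0.0], [-0.946, -0.323, 0.0], [-0.0, -0.0, -1.0]]
wrist_force: [0.6, 0.1, -0.7]
gripper_width: 0.42
gripper_force: 30.0
```

Call:
servo_tool:
  targets:
    - [0.1, 1.2, 0, 0, 0]
    - [0.2, 2.4, 0, 0, 0]
    - [0.3, 3.6, 0, 0, 0]
    - [0.4, 4.8, 0, 0, 0]
    - [0.5, 6, 0, 0, 0]

```text
time_s: 9.15
tcp_pos: [0.4635, -0.0262, 0.2008]
ee_rot: [[0.324, -0.946, 0.0], [-0.946, -0.324, 0.0], [-0.0, -0.0, -1.0]]
wrist_force: [0.7, 0.8, -0.0]
gripper_width: 0.419
gripper_force: 30.0
```

Call:
servo_tool:
  targets:
    - [0.1, 1, 0, 0, 0]
    - [0.2, 2, 0, 0, 0]
    - [0.2, 2.6, 0, 0, 0]
    - [0.2, 2.85, 0, 0, 0]
    - [0.2, 2.87, 0, 0, 0]

```text
time_s: 9.57
tcp_pos: [0.4698, 0.0594, 0.2006]
ee_rot: [[0.326, -0.945, -0.0], [-0.945, -0.326, 0.0], [-0.0, 0.0, -1.0]]
wrist_force: [-0.7, -0.9, -0.3]
gripper_width: 0.419
gripper_force: 30.0
```

Call:
servo_tool:
  targets:
    - [0, 0, -1, 0, 0]
    - [0, 0, -2.2, 0, 0]
    - [0, 0, -3.4, 0, 0]
    - [0, 0, -4.3, 0, 0]
    - [0, 0, -4.8, 0, 0]

```text
time_s: 9.98
tcp_pos: [0.4677, 0.056, 0.0536]
ee_rot: [[0.322, -0.947, -0.005], [-0.947, -0.322, -0.002], [0.0, 0.006, -1.0]]
wrist_force: [-0.3, -0.0, 0.4]
gripper_width: 0.424
gripper_force: 30.0
```

Call:
servo_tool:
  targets:
    - [0, 0, 0, 0, 0]
    - [0, 0, 0, 0, 0]
    - [0, 0, 0, 0, 0]
    - [0, 0, 0, 0, 0]
    - [0, 0, 0, 0, 0]

```text
time_s: 10.4
tcp_pos: [0.4708, 0.0584, 0.0581]
ee_rot: [[0.324, -0.946, 0.003], [-0.946, -0.324, 0.001], [-0.0, -0.003, -1.0]]
wrist_force: [0.1, -0.9, 0.3]
gripper_width: 0.424
gripper_force: 30.0
```

Call:
servo_tool:
  targets:
    - [0, 0, -0.5, 0, 0]
    - [0, 0, -0.9, 0, 0]
    - [0, 0, -0.98, 0, 0]
    - [0, 0, -0.98, 0, 0]
    - [0, 0, -0.98, 0, 0]

```text
time_s: 10.82
tcp_pos: [0.4705, 0.0584, 0.028]
ee_rot: [[0.325, -0.946, 0.001], [-0.946, -0.325, 0.0], [-0.0, -0.001, -1.0]]
wrist_force: [0.1, 0.5, 0.5]
gripper_width: 0.424
gripper_force: 30.0
```

Call:
servo_tool:
  targets:
    - [0, 0, 0, 0, 36]
    - [0, 0, 0, 0, 60]
    - [0, 0, 0, 0, 65]
    - [0, 0, 0, 0, 65]
    - [0, 0, 0, 0, 65]

```text
time_s: 11.23
tcp_pos: [0.47, 0.0582, 0.0275]
ee_rot: [[0.324, -0.946, 0.0], [-0.946, -0.324, 0.0], [-0.0, -0.0, -1.0]]
wrist_force: [1.4, 0.6, 0.5]
gripper_width: 0.641
gripper_force: 0.0
```

Call:
servo_tool:
  targets:
    - [0, 0, 0.5, 0, 65]
    - [0, 0, 1.6, 0, 87]
    - [0, 0, 2.9, 0, 87]
    - [0, 0, 4.2, 0, 87]
    - [0, 0, 5.5, 0, 87]

```text
time_s: 11.65
tcp_pos: [0.4694, 0.0579, 0.1941]
ee_rot: [[0.324, -0.946, -0.0], [-0.946, -0.324, -0.0], [0.0, 0.0, -1.0]]
wrist_force: [0.9, 0.7, 0.6]
gripper_width: 0.949
gripper_force: 0.0
```

Call:
servo_tool:
  targets:
    - [0.1, -1, 0.7, 0, 87]
    - [0.2, -2, 1.4, 0, 87]
    - [0.3, -3, 2.1, 0, 87]
    - [0.4, -4, 2.8, 0, 87]
    - [0.4, -5, 3.4, 0, 87]

```text
time_s: 12.07
tcp_pos: [0.4821, -0.0932, 0.296]
ee_rot: [[0.325, -0.946, 0.002], [-0.946, -0.325, 0.0], [0.001, -0.002, -1.0]]
wrist_force: [-0.1, 0.4, -0.7]
gripper_width: 1.0
gripper_force: 0.0
```

Call:
servo_tool:
  targets:
    - [0, -1.2, 0, 0, 87]
    - [0, -2.4, 0, 0, 87]
    - [0, -3.6, 0, 0, 87]
    - [0, -4.8, 0, 0, 87]
    - [0, -5.5, 0, 0, 87]

```text
time_s: 12.48
tcp_pos: [0.4813, -0.2597, 0.294]
ee_rot: [[0.322, -0.947, -0.001], [-0.947, -0.322, -0.0], [0.0, 0.001, -1.0]]
wrist_force: [0.6, 0.3, 0.1]
gripper_width: 1.001
gripper_force: 0.0
```

Call:
servo_tool:
  targets:
    - [0, 0, 0, 0, 87]
    - [0, 0, 0, 0, 87]
    - [0, 0, 0, 0, 87]
    - [0, 0, 0, 0, 87]
    - [0, 0, 0, 0, 87]

```text
time_s: 12.9
tcp_pos: [0.482, -0.2558, 0.2944]
ee_rot: [[0.326, -0.945, 0.0], [-0.945, -0.326, 0.0], [0.0, -0.0, -1.0]]
wrist_force: [0.2, 0.7, -0.1]
gripper_width: 0.999
gripper_force: 0.0
```

```bash
python3 - <<'E'
from h import *
c=r.capture("wrist"); np.save("w5.npy",c,allow_pickle=True); cv2.imwrite("pics/w5.png",c["pixels"][:,:,::-1])
s=r.sense();print(s["tcp_pos"],s["ee_rot"],s["time_s"],s["joints"])
E
```

```text
[ 0.4821 -0.2558  0.2945] [[ 0.3259 -0.9454  0.0004]
 [-0.9454 -0.3259  0.    ]
 [ 0.0001 -0.0003 -1.    ]] 12.95 [-10.9329  12.2679  -5.4871  -0.0054 -72.2255  29.9527]
```

View pics/w5.png

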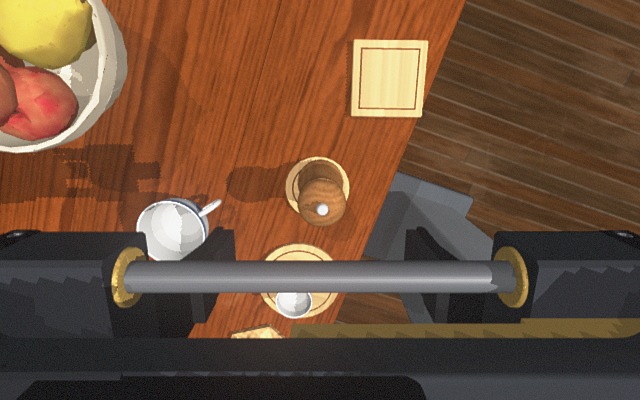

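The square coaster is bare (389,78), and the mill's knob is at (322,210) on the small coaster. I'll triangulate the knob with w1.

```bash
python3 - <<'E'
from h import *
a=np.load("w1.npy",allow_pickle=True).item(); c=np.load("w5.npy",allow_pickle=True).item()
def knob(c,box):
    x,y,w,h=box; m=np.zeros((400,640),np.uint8); m[y:y+h,x:x+w]=cv2.inRange(hsv(c),(0,0,140),(180,60,255))[y:y+h,x:x+w]
    q=max(cv2.findContours(m,cv2.RETR_EXTERNAL,cv2.CHAIN_APPROX_NONE)[0],key=cv2.contourArea); return cv2.minEnclosingCircle(q)
k1=knob(a,(325,225,30,28)); k5=knob(c,(308,196,28,28)); print(k1,k5)
p=tri(ray(a,*k1[0]),ray(c,*k5[0])); print("knob",p, onz(a,*k1[0],.126),onz(c,*k5[0],.126))
for q in blobs(c,(14,50,120),(30,170,255),800,(20,240)):
    P=plane(c,q,.008); print(cv2.boundingRect(q),cv2.minEnclosingCircle(P),cv2.minAreaRect(P))
# head dark-brown circle
m=blobs(c,(8,100,60),(16,190,220),500,(150,240)); print([cv2.boundingRect(q) for q in m])
E
```

```text
((338.75, 237.75), 6.010507583618164) ((322.0, 209.0), 6.082862854003906)
knob [ 0.4718 -0.2293  0.1251] [ 0.4715 -0.2293  0.126 ] [ 0.4719 -0.2296  0.126 ]
(350, 39, 78, 79) ((0.4376119375228882, -0.3747865557670593), 0.0613388828933239) ((0.43736472725868225, -0.37475740909576416), (0.08881403505802155, 0.08819540590047836), 18.29589080810547)
(0, 20, 99, 70) ((0.8270473480224609, -0.281030535697937), 0.057916659861803055) ((0.8239292502403259, -0.26974016427993774), (0.11409126967191696, 0.0759766697883606), 19.01386260986328)
[(286, 159, 68, 81), (397, 150, 243, 89), (35, 150, 233, 90)]
```

Call:
servo_tool:
  targets:
    - [-0.2, 0.5, 0, 0, 87]
    - [-0.34, 0.88, -0.3, 0, 87]
    - [-0.34, 0.88, -1, 0, 87]
    - [-0.34, 0.88, -2, 0, 87]
    - [-0.34, 0.88, -3, 0, 87]

```text
time_s: 13.37
tcp_pos: [0.4724, -0.2295, 0.2046]
ee_rot: [[0.326, -0.945, 0.004], [-0.945, -0.326, -0.001], [0.002, -0.003, -1.0]]
wrist_force: [-0.0, -0.3, 0.2]
gripper_width: 1.004
gripper_force: 0.0
```

Call:
servo_tool:
  targets:
    - [0, 0, -1, 0, 87]
    - [0, 0, -2, 0, 87]
    - [0, 0, -2.8, 0, 87]
    - [0, 0, -3.3, 0, 87]
    - [0, 0, -3.45, 0, 87]

```text
time_s: 13.78
tcp_pos: [0.4701, -0.2294, 0.0982]
ee_rot: [[0.325, -0.946, -0.005], [-0.946, -0.325, 0.001], [-0.003, 0.005, -1.0]]
wrist_force: [-0.8, -0.4, -0.3]
gripper_width: 1.002
gripper_force: 0.0
```

Call:
servo_tool:
  targets:
    - [0, 0, 0, 0, 70]
    - [0, 0, 0, 0, 60]
    - [0, 0, 0, 0, 60]
    - [0, 0, 0, 0, 60]
    - [0, 0, 0, 0, 60]

```text
time_s: 14.2
tcp_pos: [0.4724, -0.2305, 0.1019]
ee_rot: [[0.324, -0.946, 0.002], [-0.946, -0.324, -0.0], [0.001, -0.002, -1.0]]
wrist_force: [0.1, 0.7, -0.5]
gripper_width: 0.733
gripper_force: 0.0
```

Call:
servo_tool:
  targets:
    - [0, 0, 0, 0, 30]
    - [0, 0, 0, 0, 0]
    - [0, 0, 0, 0, 0]
    - [0, 0, 0, 0, 0]
    - [0, 0, 0, 0, 0]

```text
time_s: 14.62
tcp_pos: [0.4717, -0.2305, 0.101]
ee_rot: [[0.324, -0.946, 0.0], [-0.946, -0.324, -0.0], [0.0, 0.0, -1.0]]
wrist_force: [-0.7, 0.5, 2.0]
gripper_width: 0.532
gripper_force: 30.0
```

Call:
servo_tool:
  targets:
    - [0, 0, 0, 0, 0]
    - [0, 0, 0, 0, 0]
    - [0, 0, 0.2, 0, 0]
    - [0, 0, 0.8, 0, 0]
    - [0, 0, 1.5, 0, 0]

```text
time_s: 15.03
tcp_pos: [0.4704, -0.23, 0.1447]
ee_rot: [[0.324, -0.946, -0.004], [-0.946, -0.324, 0.001], [-0.003, 0.004, -1.0]]
wrist_force: [-0.1, 0.5, -2.7]
gripper_width: 0.538
gripper_force: 29.9
```

Call:
servo_tool:
  targets:
    - [-0.1, -0.4, 0.3, 0, 0]
    - [-0.3, -1.3, 0.5, 0, 0]
    - [-0.6, -2.3, 0.5, 0, 0]
    - [-0.85, -3.3, 0.5, 0, 0]
    - [-1, -4.1, 0.5, 0, 0]

```text
time_s: 15.45
tcp_pos: [0.4405, -0.3553, 0.1606]
ee_rot: [[0.323, -0.946, -0.0], [-0.946, -0.323, 0.0], [-0.001, 0.0, -1.0]]
wrist_force: [0.2, 0.5, -1.7]
gripper_width: 0.538
gripper_force: 29.9
```

Call:
servo_tool:
  targets:
    - [-0.1, -0.5, 0, 0, 0]
    - [-0.15, -0.73, 0, 0, 0]
    - [-0.15, -0.73, 0, 0, 0]
    - [-0.15, -0.73, 0, 0, 0]
    - [-0.15, -0.73, 0, 0, 0]

```text
time_s: 15.87
tcp_pos: [0.4372, -0.3745, 0.1605]
ee_rot: [[0.325, -0.946, -0.0], [-0.946, -0.325, 0.001], [-0.001, 0.0, -1.0]]
wrist_force: [-0.1, 0.0, -1.1]
gripper_width: 0.535
gripper_force: 29.9
```

Call:
servo_tool:
  targets:
    - [0, 0, -0.5, 0, 0]
    - [0, 0, -1.1, 0, 0]
    - [0, 0, -1.6, 0, 0]
    - [0, 0, -1.8, 0, 0]
    - [0, 0, -1.8, 0, 0]

```text
time_s: 16.28
tcp_pos: [0.4366, -0.374, 0.1053]
ee_rot: [[0.325, -0.946, -0.003], [-0.946, -0.325, 0.002], [-0.003, 0.002, -1.0]]
wrist_force: [0.1, -0.8, -1.8]
gripper_width: 0.537
gripper_force: 29.9
```

Call:
servo_tool:
  targets:
    - [0, 0, 0, 0, 0]
    - [0, 0, -0.07, 0, 0]
    - [0, 0, -0.14, 0, 0]
    - [0, 0, -0.14, 0, 0]
    - [0, 0, -0.14, 0, 0]

```text
time_s: 16.7
tcp_pos: [0.4373, -0.3754, 0.1029]
ee_rot: [[0.324, -0.946, 0.001], [-0.946, -0.324, -0.0], [0.0, -0.0, -1.0]]
wrist_force: [-0.0, -0.0, -2.1]
gripper_width: 0.541
gripper_force: 29.9
```

Call:
servo_tool:
  targets:
    - [0, 0, -0.02, 0, 0]
    - [0, 0, -0.04, 0, 0]
    - [0, 0, -0.04, 0, 0]
    - [0, 0, -0.04, 0, 0]
    - [0, 0, -0.04, 0, 0]

```text
time_s: 17.12
tcp_pos: [0.4372, -0.3754, 0.1013]
ee_rot: [[0.324, -0.946, -0.0], [-0.946, -0.324, 0.0], [-0.0, 0.0, -1.0]]
wrist_force: [0.1, -0.5, -0.9]
gripper_width: 0.536
gripper_force: 29.9
```

Call:
servo_tool:
  targets:
    - [0, 0, 0, 0, 47]
    - [0, 0, 0, 0, 55]
    - [0, 0, 0, 0, 65]
    - [0, 0, 0, 0, 75]
    - [0, 0, 0, 0, 87]

```text
time_s: 17.53
tcp_pos: [0.4374, -0.3755, 0.1016]
ee_rot: [[0.324, -0.946, 0.001], [-0.946, -0.324, -0.0], [0.001, -0.0, -1.0]]
wrist_force: [0.4, 0.2, -0.5]
gripper_width: 0.756
gripper_force: 0.0
```

Call:
servo_tool:
  targets:
    - [0, 0, 0, 0, 87]
    - [0, 0, 0, 0, 87]
    - [0, 0, 0.5, 0, 87]
    - [0, 0, 1.5, 0, 87]
    - [0, 0, 2.5, 0, 87]

```text
time_s: 17.95
tcp_pos: [0.4364, -0.3749, 0.1761]
ee_rot: [[0.324, -0.946, -0.003], [-0.946, -0.324, 0.001], [-0.002, 0.003, -1.0]]
wrist_force: [0.1, -0.1, 0.6]
gripper_width: 0.994
gripper_force: 0.0
```

Call:
servo_tool:
  targets:
    - [0, 0, 1, 0, 87]
    - [0, 0, 2, 0, 87]
    - [0, 0, 3, 0, 87]
    - [0, 0, 3.8, 0, 87]
    - [0, 0, 3.8, 0, 87]

```text
time_s: 18.37
tcp_pos: [0.4392, -0.377, 0.2969]
ee_rot: [[0.325, -0.946, 0.01], [-0.946, -0.325, -0.007], [0.01, -0.007, -1.0]]
wrist_force: [0.1, -0.8, 1.3]
gripper_width: 1.001
gripper_force: 0.0
```

Call:
servo_tool:
  targets:
    - [0.3, 0.8, 0, 0, 87]
    - [0.6, 1.8, 0, 0, 87]
    - [0.9, 2.8, 0, 0, 87]
    - [1, 3.7, 0, 0, 87]
    - [1, 4, 0, 0, 87]

```text
time_s: 18.78
tcp_pos: [0.4674, -0.2527, 0.29]
ee_rot: [[0.327, -0.945, -0.0], [-0.945, -0.327, 0.001], [-0.001, -0.0, -1.0]]
wrist_force: [-1.1, 0.7, 0.4]
gripper_width: 0.998
gripper_force: 0.0
```

Call:
servo_tool:
  targets:
    - [0, 0, 0, 0, 87]
    - [0, 0, 0, 0, 87]
    - [0, 0, 0, 0, 87]
    - [0, 0, 0, 0, 87]
    - [0, 0, 0, 0, 87]

```text
time_s: 19.2
tcp_pos: [0.467, -0.2563, 0.2901]
ee_rot: [[0.323, -0.946, -0.0], [-0.946, -0.323, 0.0], [-0.0, 0.0, -1.0]]
wrist_force: [0.7, 0.0, -0.1]
gripper_width: 1.002
gripper_force: 0.0
```

```bash
python3 - <<'E'
from h import *
c=r.capture("wrist"); np.save("w6.npy",c,allow_pickle=True)
E
```

Call:
servo_tool:
  targets:
    - [0, 0.8, 0, 0, 87]
    - [0, 1.8, 0, 0, 87]
    - [0, 2.8, 0, 0, 87]
    - [0, 3.6, 0, 0, 87]
    - [0, 4, 0, 0, 87]

```text
time_s: 19.67
tcp_pos: [0.467, -0.1339, 0.2904]
ee_rot: [[0.325, -0.946, 0.0], [-0.946, -0.325, 0.0], [-0.0, -0.0, -1.0]]
wrist_force: [0.2, 0.5, 0.1]
gripper_width: 0.998
gripper_force: 0.0
```

Call:
servo_tool:
  targets:
    - [0, 0, 0, 0, 87]
    - [0, 0, 0, 0, 87]
    - [0, 0, 0, 0, 87]
    - [0, 0, 0, 0, 87]
    - [0, 0, 0, 0, 87]

```text
time_s: 20.08
tcp_pos: [0.4672, -0.1361, 0.2902]
ee_rot: [[0.323, -0.946, -0.0], [-0.946, -0.323, -0.0], [-0.0, 0.0, -1.0]]
wrist_force: [-0.0, -0.0, -0.3]
gripper_width: 0.999
gripper_force: 0.0
```

```bash
python3 - <<'E'
from h import *
c=r.capture("wrist"); np.save("w7.npy",c,allow_pickle=True)
a=np.load("w6.npy",allow_pickle=True).item()
cv2.imwrite("pics/w67.png",np.hstack([a["pixels"][:300,120:500,::-1],c["pixels"][:300,120:500,::-1]]))
s=r.sense();print(s["tcp_pos"],s["time_s"])
for n,c in(("6",a),("7",c)):
  for q in blobs(c,(14,50,120),(30,170,255),800,(5,240)):
    P=plane(c,q,.008); print(n,cv2.boundingRect(q),cv2.minEnclosingCircle(P),cv2.minAreaRect(P))
E
```

```text
[ 0.4672 -0.136   0.2902] 20.1333
6 (274, 153, 65, 64) ((0.47438400983810425, -0.21945801377296448), 0.0423818901181221) ((0.4741764962673187, -0.21959826350212097), (0.08249148726463318, 0.0836229994893074), 16.82876205444336)
6 (339, 34, 78, 80) ((0.4371510148048401, -0.3744274973869324), 0.06126890704035759) ((0.4375569820404053, -0.37461763620376587), (0.0879707932472229, 0.08842016756534576), 18.31740379333496)
6 (0, 5, 70, 59) ((0.8271548748016357, -0.2931603491306305), 0.052141401916742325) ((0.8255635499954224, -0.2884959280490875), (0.09045110642910004, 0.061352748423814774), 18.83866310119629)
7 (272, 158, 89, 82) ((0.45522546768188477, -0.082711361348629), 0.05833467096090317) ((0.45609939098358154, -0.08524252474308014), (0.11522407084703445, 0.10984675586223602), 18.830495834350586)
7 (303, 57, 70, 73) ((0.47456544637680054, -0.21935208141803741), 0.04216909036040306) ((0.473934531211853, -0.21917584538459778), (0.08302035182714462, 0.08305802941322327), 18.11247444152832)
```

View pics/w67.png

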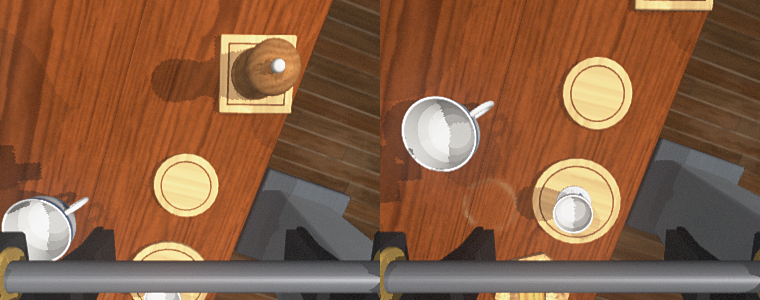

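The mill stands on the square (knob at w6 (398,65)), the small round coaster is bare, and the egg cup rim is at w7 (313,213). Now I'll locate the egg cup rim from several views.

```bash
python3 - <<'E'
from h import *
L=lambda k:np.load(f"w{k}.npy",allow_pickle=True).item()
rs=[];V=[]
for k,(u,v) in {1:(460,205),2:(252,206),3:(80,206),7:(313,213)}.items():
    c=L(k); m=cv2.inRange(hsv(c),(0,0,90),(180,70,255))
    z=np.zeros_like(m); z[max(0,v-40):min(v+40,232),u-40:u+40]=m[max(0,v-40):min(v+40,232),u-40:u+40]
    z=cv2.morphologyEx(z,cv2.MORPH_CLOSE,np.ones((7,7)))
    d=cv2.distanceTransform(z,cv2.DIST_L2,5); y,x=np.where(d>d.max()-.4); p=(x.mean(),y.mean()); print(k,p,d.max(),onz(c,*p,.058))
    V.append(ray(c,*p))
print(tri(V[0],V[1],V[3]),tri(*V))
c=L(6); m=cv2.inRange(hsv(c),(0,0,140),(180,60,255))[50:85,380:415]; M=cv2.moments(m,True); p=(M["m10"]/M["m00"]+380,M["m01"]/M["m00"]+50); print("mill knob",p,onz(c,*p,.126))
E
```

```text
1 (np.float64(458.75), np.float64(204.75)) 19.772097 [ 0.4574 -0.0836  0.058 ]
2 (np.float64(253.0), np.float64(205.25)) 19.578297 [ 0.4571 -0.0806  0.058 ]
3 (np.float64(79.0), np.float64(206.0)) 20.0 [ 0.4576 -0.0779  0.058 ]
7 (np.float64(312.8), np.float64(211.8)) 19.378298 [ 0.459  -0.0842  0.058 ]
[ 0.4587 -0.0819  0.0528] [ 0.4589 -0.0818  0.0527]
mill knob (398.35, 64.91428571428571) [ 0.4375 -0.3742  0.126 ]
```

Call:
servo_tool:
  targets:
    - [-0.1, 0.6, 0, 0, 87]
    - [-0.2, 1.4, -0.2, 0, 87]
    - [-0.29, 1.8, -1, 0, 87]
    - [-0.29, 1.8, -2.2, 0, 87]
    - [-0.29, 1.8, -3.4, 0, 87]

```text
time_s: 20.55
tcp_pos: [0.4592, -0.081, 0.1884]
ee_rot: [[0.325, -0.946, 0.004], [-0.946, -0.325, 0.001], [0.001, -0.004, -1.0]]
wrist_force: [1.0, 0.1, -0.1]
gripper_width: 1.004
gripper_force: 0.0
```

Call:
servo_tool:
  targets:
    - [0, 0, -1.2, 0, 87]
    - [0, 0, -2.4, 0, 87]
    - [0, 0, -3.4, 0, 87]
    - [0, 0, -4, 0, 87]
    - [0, 0, -4.2, 0, 87]

```text
time_s: 20.97
tcp_pos: [0.4564, -0.082, 0.0593]
ee_rot: [[0.323, -0.946, -0.007], [-0.946, -0.323, -0.001], [-0.001, 0.007, -1.0]]
wrist_force: [0.2, -0.2, 0.0]
gripper_width: 1.002
gripper_force: 0.0
```

Call:
servo_tool:
  targets:
    - [0, 0, -0.2, 0, 70]
    - [0, 0, -0.4, 0, 65]
    - [0, 0, -0.6, 0, 60]
    - [0, 0, -0.6, 0, 60]
    - [0, 0, -0.6, 0, 60]

```text
time_s: 21.38
tcp_pos: [0.4589, -0.0813, 0.0448]
ee_rot: [[0.324, -0.946, 0.001], [-0.946, -0.324, 0.0], [0.0, -0.001, -1.0]]
wrist_force: [-1.2, 1.1, -0.0]
gripper_width: 0.729
gripper_force: 0.0
```

Call:
servo_tool:
  targets:
    - [0, 0, 0, 0, 30]
    - [0, 0, 0, 0, 0]
    - [0, 0, 0, 0, 0]
    - [0, 0, 0, 0, 0]
    - [0, 0, 0, 0, 0]

```text
time_s: 21.8
tcp_pos: [0.4587, -0.0813, 0.0448]
ee_rot: [[0.324, -0.946, 0.0], [-0.946, -0.324, -0.0], [0.0, -0.0, -1.0]]
wrist_force: [-0.4, 0.8, 3.0]
gripper_width: 0.52
gripper_force: 30.0
```

Call:
servo_tool:
  targets:
    - [0, 0, 0, 0, 0]
    - [0, 0, 0, 0, 0]
    - [0, 0, 0.3, 0, 0]
    - [0, 0, 1, 0, 0]
    - [0, 0, 1.8, 0, 0]

```text
time_s: 22.22
tcp_pos: [0.4574, -0.0815, 0.098]
ee_rot: [[0.324, -0.946, -0.004], [-0.946, -0.324, -0.0], [-0.001, 0.004, -1.0]]
wrist_force: [0.9, -0.6, -0.6]
gripper_width: 0.52
gripper_force: 30.0
```

Call:
servo_tool:
  targets:
    - [0.05, -0.5, 0.2, 0, 0]
    - [0.2, -1.5, 0.2, 0, 0]
    - [0.4, -2.6, 0.2, 0, 0]
    - [0.5, -3.6, 0.2, 0, 0]
    - [0.53, -4.3, 0.2, 0, 0]

```text
time_s: 22.63
tcp_pos: [0.4749, -0.2123, 0.1047]
ee_rot: [[0.323, -0.946, 0.001], [-0.946, -0.323, -0.0], [0.001, -0.001, -1.0]]
wrist_force: [0.3, 0.3, -1.0]
gripper_width: 0.524
gripper_force: 30.0
```

Call:
servo_tool:
  targets:
    - [0, -0.3, 0, 0, 0]
    - [0, -0.3, 0, 0, 0]
    - [0, -0.3, 0, 0, 0]
    - [0, -0.3, 0, 0, 0]
    - [0, -0.3, 0, 0, 0]

```text
time_s: 23.05
tcp_pos: [0.4743, -0.2183, 0.1044]
ee_rot: [[0.326, -0.946, -0.0], [-0.946, -0.326, 0.0], [-0.0, 0.0, -1.0]]
wrist_force: [0.3, 0.5, -0.3]
gripper_width: 0.522
gripper_force: 30.0
```

Call:
servo_tool:
  targets:
    - [0, 0, -0.5, 0, 0]
    - [0, 0, -1.1, 0, 0]
    - [0, 0, -1.6, 0, 0]
    - [0, 0, -1.8, 0, 0]
    - [0, 0, -1.85, 0, 0]

```text
time_s: 23.47
tcp_pos: [0.4737, -0.2185, 0.0478]
ee_rot: [[0.325, -0.946, -0.003], [-0.946, -0.325, 0.0], [-0.001, 0.002, -1.0]]
wrist_force: [0.4, 0.6, -0.5]
gripper_width: 0.523
gripper_force: 30.0
```

Call:
servo_tool:
  targets:
    - [0, -0.03, 0, 0, 0]
    - [0, -0.03, -0.05, 0, 0]
    - [0, -0.03, -0.11, 0, 0]
    - [0, -0.03, -0.11, 0, 0]
    - [0, -0.03, -0.11, 0, 0]

```text
time_s: 23.88
tcp_pos: [0.4746, -0.2203, 0.046]
ee_rot: [[0.324, -0.946, 0.001], [-0.946, -0.324, -0.0], [0.0, -0.001, -1.0]]
wrist_force: [-0.5, -0.3, -0.5]
gripper_width: 0.521
gripper_force: 30.0
```

Call:
servo_tool:
  targets:
    - [0, 0, -0.03, 0, 0]
    - [0, 0, -0.03, 0, 0]
    - [0, 0, -0.03, 0, 46]
    - [0, 0, -0.03, 0, 55]
    - [0, 0, -0.03, 0, 65]

```text
time_s: 24.3
tcp_pos: [0.4745, -0.2203, 0.0448]
ee_rot: [[0.324, -0.946, 0.0], [-0.946, -0.324, -0.0], [0.0, -0.0, -1.0]]
wrist_force: [0.2, -0.1, -0.7]
gripper_width: 0.608
gripper_force: 0.0
```

Call:
servo_tool:
  targets:
    - [0, 0, 0, 0, 87]
    - [0, 0, 0, 0, 87]
    - [0, 0, 0, 0, 87]
    - [0, 0, 0.5, 0, 87]
    - [0, 0, 1.5, 0, 87]

```text
time_s: 24.72
tcp_pos: [0.4717, -0.2197, 0.0869]
ee_rot: [[0.323, -0.946, -0.009], [-0.946, -0.323, 0.002], [-0.005, 0.008, -1.0]]
wrist_force: [0.8, -0.3, -0.5]
gripper_width: 0.955
gripper_force: 0.0
```

Call:
servo_tool:
  targets:
    - [0, 0, 1.3, 0, 87]
    - [0, 0, 2.6, 0, 87]
    - [0, 0, 3.9, 0, 87]
    - [0, 0, 5.2, 0, 87]
    - [0, 0, 6.5, 0, 87]

```text
time_s: 25.13
tcp_pos: [0.4738, -0.2201, 0.2868]
ee_rot: [[0.324, -0.946, 0.0], [-0.946, -0.324, 0.0], [0.0, -0.0, -1.0]]
wrist_force: [2.0, -0.8, 0.9]
gripper_width: 1.0
gripper_force: 0.0
```

Call:
servo_tool:
  targets:
    - [0, 0.8, 0.3, 0, 87]
    - [0, 1.8, 0.3, 0, 87]
    - [0, 2.5, 0.3, 0, 87]
    - [0, 2.8, 0.3, 0, 87]
    - [0, 2.8, 0.3, 0, 87]

```text
time_s: 25.55
tcp_pos: [0.4742, -0.1349, 0.2938]
ee_rot: [[0.327, -0.945, 0.0], [-0.945, -0.327, 0.0], [-0.0, -0.0, -1.0]]
wrist_force: [0.5, -0.2, 0.2]
gripper_width: 1.0
gripper_force: 0.0
```

```bash
python3 - <<'E'
from h import *
c=r.capture("wrist"); np.save("w8.npy",c,allow_pickle=True); print(r.sense()["tcp_pos"])
E
```

```text
[ 0.4744 -0.1357  0.2937]
```

Call:
servo_tool:
  targets:
    - [0, 1.2, 0, 0, 87]
    - [0, 2.4, 0, 0, 87]
    - [0, 3.6, 0, 0, 87]
    - [0, 4.8, 0, 0, 87]
    - [0, 6, 0, 0, 87]

```text
time_s: 26.02
tcp_pos: [0.4745, 0.0443, 0.2935]
ee_rot: [[0.323, -0.947, -0.0], [-0.947, -0.323, -0.001], [0.0, 0.0, -1.0]]
wrist_force: [1.5, -0.4, 0.5]
gripper_width: 1.001
gripper_force: 0.0
```

Call:
servo_tool:
  targets:
    - [0, 1.2, 0, 0, 87]
    - [0, 2.4, 0, 0, 87]
    - [0, 3.2, 0, 0, 87]
    - [0, 3.2, 0, 0, 87]
    - [0, 3.2, 0, 0, 87]

```text
time_s: 26.43
tcp_pos: [0.4747, 0.1401, 0.293]
ee_rot: [[0.325, -0.946, -0.001], [-0.946, -0.325, -0.001], [0.001, 0.001, -1.0]]
wrist_force: [-1.0, 0.4, -0.2]
gripper_width: 1.005
gripper_force: 0.0
```

```bash
python3 - <<'E'
from h import *
c=r.capture("wrist"); np.save("w9.npy",c,allow_pickle=True); print(r.sense()["tcp_pos"],r.sense()["time_s"])
a=np.load("w8.npy",allow_pickle=True).item()
cv2.imwrite("pics/w89.png",np.hstack([a["pixels"][:300,120:500,::-1],c["pixels"][:300,120:500,::-1]]))
E
```

```text
[0.4746 0.1393 0.2931] 26.4833
```

View pics/w89.png

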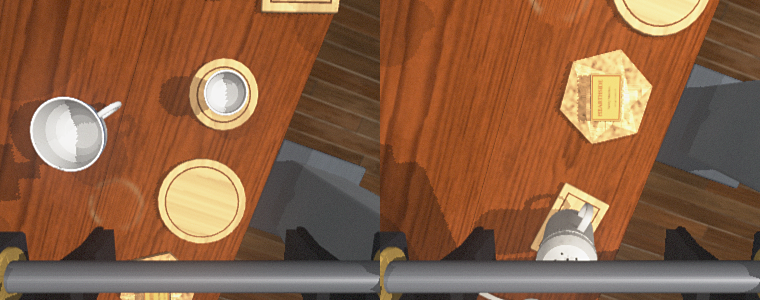

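The egg cup is centred on the small coaster (w8 (346,94)), the large coaster is bare, and the matchbox is on the cork. The shaker is at (568,235) in the right half but partly hidden, so I move on for a full view.

Call:
servo_tool:
  targets:
    - [-0.2, 0.8, 0, 0, 87]
    - [-0.4, 1.6, 0, 0, 87]
    - [-0.4, 2.4, 0, 0, 87]
    - [-0.4, 2.7, 0, 0, 87]
    - [-0.4, 2.7, 0, 0, 87]

```text
time_s: 26.9
tcp_pos: [0.4629, 0.2209, 0.2933]
ee_rot: [[0.324, -0.946, -0.0], [-0.946, -0.324, -0.0], [0.0, 0.0, -1.0]]
wrist_force: [0.0, 0.4, -0.6]
gripper_width: 1.001
gripper_force: 0.0
```

Call:
servo_tool:
  targets:
    - [0, 0, 0, 0, 87]
    - [0, 0, 0, 0, 87]
    - [0, 0, 0, 0, 87]
    - [0, 0, 0, 0, 87]
    - [0, 0, 0, 0, 87]

```text
time_s: 27.32
tcp_pos: [0.4625, 0.2201, 0.2938]
ee_rot: [[0.323, -0.946, 0.0], [-0.946, -0.323, 0.0], [-0.0, -0.0, -1.0]]
wrist_force: [-0.9, -0.3, 0.3]
gripper_width: 0.998
gripper_force: 0.0
```

```bash
python3 - <<'E'
from h import *
c=r.capture("wrist"); np.save("w10.npy",c,allow_pickle=True); print(r.sense()["tcp_pos"],r.sense()["time_s"])
f=lambda q:cv2.resize(q[:,:,::-1],None,fx=3.2,fy=3.2,interpolation=cv2.INTER_CUBIC)
a=np.load("w3.npy",allow_pickle=True).item()
cv2.imwrite("pics/w10.png",np.hstack([f(c["pixels"][110:240,240:365]),f(a["pixels"][155:285,280:400])]))
a=np.load("w8.npy",allow_pickle=True).item()
m=cv2.inRange(hsv(a),(0,0,90),(180,70,255)); z=np.zeros_like(m); z[60:130,310:385]=m[60:130,310:385]
z=cv2.morphologyEx(z,cv2.MORPH_CLOSE,np.ones((7,7)));d=cv2.distanceTransform(z,cv2.DIST_L2,5);y,x=np.where(d>d.max()-.4); print("egg",onz(a,x.mean(),y.mean(),.058),onz(a,x.mean(),y.mean(),.053))
E
```

```text
[0.4625 0.2202 0.2938] 27.3667
egg [ 0.476  -0.2208  0.058 ] [ 0.4757 -0.2211  0.053 ]
```

View pics/w10.png

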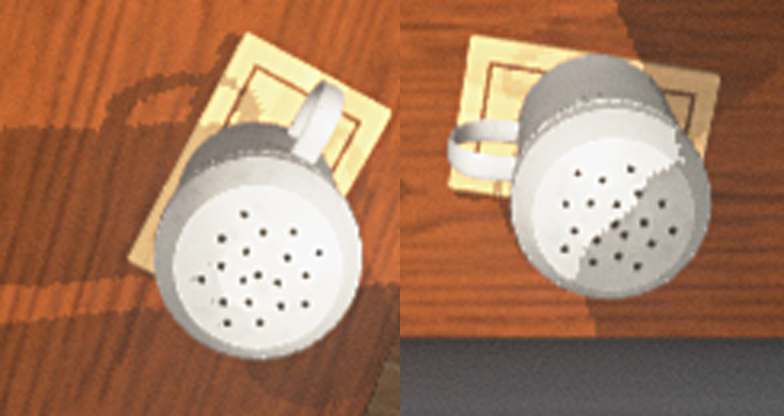

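Egg cup is about 2 mm off centre, which is fine. The shaker's shoulder ring centres are at w10 (320.9,190.6) and w3 (346.1,216.6), with handle ends at w10 (343,137) and w3 (296,205).

```bash
python3 - <<'E'
from h import *
L=lambda k:np.load(f"w{k}.npy",allow_pickle=True).item()
a,b=L(10),L(3)
p=tri(ray(a,320.9,190.6),ray(b,346.1,216.6)); print("ring",p,onz(a,320.9,190.6,.093),onz(b,346.1,216.6,.093))
h=tri(ray(a,343.1,136.6),ray(b,296.2,205)); d=h-p; print("handle",h,np.linalg.norm(d[:2]),np.degrees(np.arctan2(d[1],d[0])))
# oblong corners (visible) in w10 and w3 on z=.008
for c,u0,v0,dx,pts in((a,240,110,0,[(247,32),(392,108),(128,262)]),(b,280,155,400,[(470,35),(720,75),(450,188)])):
    print(np.array([onz(c,u0+(x-dx)/3.2,v0+y/3.2,.008)[:2] for x,y in pts]))
E
```

```text
ring [0.4573 0.2356 0.1004] [0.4566 0.2372 0.093 ] [0.4599 0.2364 0.093 ]
handle [0.4522 0.1796 0.073 ] 0.05620961311082032 -95.23113774323531
[[0.4827 0.1742]
 [0.4193 0.1835]
 [0.4991 0.2769]]
[[0.4195 0.1847]
 [0.4365 0.2868]
 [0.4848 0.1752]]
```

Call:
servo_tool:
  targets:
    - [-0.15, 0.54, 0, -0.11, 87]
    - [-0.15, 0.54, 0, -0.22, 87]
    - [-0.15, 0.54, 0, -0.33, 87]
    - [-0.15, 0.54, 0, -0.41, 87]
    - [-0.15, 0.54, -0.5, -0.41, 87]

```text
time_s: 27.78
tcp_pos: [0.4594, 0.2378, 0.2814]
ee_rot: [[-0.082, -0.997, 0.006], [-0.997, 0.082, 0.004], [-0.004, -0.005, -1.0]]
wrist_force: [0.2, 0.7, 0.3]
gripper_width: 1.002
gripper_force: 0.0
```

Call:
servo_tool:
  targets:
    - [0, 0, -1, 0, 87]
    - [0, 0, -2, 0, 87]
    - [0, 0, -3, 0, 87]
    - [0, 0, -4, 0, 87]
    - [0, 0, -4.2, 0, 87]

```text
time_s: 28.2
tcp_pos: [0.4553, 0.2348, 0.148]
ee_rot: [[-0.081, -0.997, -0.008], [-0.997, 0.081, -0.006], [0.006, 0.007, -1.0]]
wrist_force: [-0.2, -0.4, -1.3]
gripper_width: 0.998
gripper_force: 0.0
```

Call:
servo_tool:
  targets:
    - [0, 0, 0, 0, 87]
    - [0, 0, 0, 0, 87]
    - [0, 0, 0, 0, 87]
    - [0, 0, 0, 0, 87]
    - [0, 0, 0, 0, 87]

```text
time_s: 28.62
tcp_pos: [0.4586, 0.2376, 0.1543]
ee_rot: [[-0.08, -0.997, 0.002], [-0.997, 0.08, 0.002], [-0.002, -0.002, -1.0]]
wrist_force: [-0.6, 0.3, 0.2]
gripper_width: 1.002
gripper_force: 0.0
```

Call:
servo_tool:
  targets:
    - [0, 0, -0.4, 0, 87]
    - [0, 0, -0.8, 0, 87]
    - [0, 0, -1.2, 0, 87]
    - [0, 0, -1.6, 0, 87]
    - [0, 0, -2, 0, 87]

```text
time_s: 29.03
tcp_pos: [0.4584, 0.2374, 0.0931]
ee_rot: [[-0.08, -0.997, 0.002], [-0.997, 0.08, 0.001], [-0.002, -0.001, -1.0]]
wrist_force: [0.2, 0.7, 0.1]
gripper_width: 1.001
gripper_force: 0.0
```

Call:
servo_tool:
  targets:
    - [0, 0, -0.2, 0, 87]
    - [0, 0, -0.4, 0, 87]
    - [0, 0, -0.5, 0, 87]
    - [0, 0, -0.5, 0, 80]
    - [0, 0, -0.5, 0, 75]

```text
time_s: 29.45
tcp_pos: [0.4582, 0.2372, 0.0781]
ee_rot: [[-0.079, -0.997, 0.001], [-0.997, 0.079, 0.0], [-0.0, -0.001, -1.0]]
wrist_force: [0.3, 0.7, 0.0]
gripper_width: 0.924
gripper_force: 0.0
```

Call:
servo_tool:
  targets:
    - [0, 0, 0, 0, 60]
    - [0, 0, 0, 0, 30]
    - [0, 0, 0, 0, 0]
    - [0, 0, 0, 0, 0]
    - [0, 0, 0, 0, 0]

```text
time_s: 29.87
tcp_pos: [0.458, 0.2371, 0.0781]
ee_rot: [[-0.08, -0.997, 0.0], [-0.997, 0.08, 0.0], [-0.0, -0.0, -1.0]]
wrist_force: [-1.6, -0.3, 3.7]
gripper_width: 0.752
gripper_force: 30.0
```

Call:
servo_tool:
  targets:
    - [0, 0, 0, 0, 0]
    - [0, 0, 0, 0, 0]
    - [0, 0, 0, 0, 0]
    - [0, 0, 0, 0, 0]
    - [0, 0, 0, 0, 0]

```text
time_s: 30.28
tcp_pos: [0.458, 0.2371, 0.0781]
ee_rot: [[-0.08, -0.997, 0.0], [-0.997, 0.08, 0.0], [-0.0, -0.0, -1.0]]
wrist_force: [-2.0, -0.3, 6.0]
gripper_width: 0.749
gripper_force: 30.0
```

Call:
servo_tool:
  targets:
    - [0, 0, 0.2, 0, 0]
    - [0, 0, 0.6, 0, 0]
    - [0, 0, 1.1, 0, 0]
    - [0, 0, 1.6, 0, 0]
    - [0, 0, 1.9, 0, 0]

```text
time_s: 30.7
tcp_pos: [0.4582, 0.2371, 0.1357]
ee_rot: [[-0.08, -0.997, 0.001], [-0.997, 0.08, 0.001], [-0.001, -0.001, -1.0]]
wrist_force: [-0.2, 0.1, -2.9]
gripper_width: 0.759
gripper_force: 30.0
```

Call:
servo_tool:
  targets:
    - [0, -0.4, 0.1, 0, 0]
    - [0, -1.2, 0.1, 0, 0]
    - [0, -2.2, 0.1, 0, 0]
    - [-0.05, -3.2, 0.1, 0, 0]
    - [-0.05, -4.2, 0.1, 0, 0]

```text
time_s: 31.12
tcp_pos: [0.4551, 0.1089, 0.1368]
ee_rot: [[-0.08, -0.997, -0.002], [-0.997, 0.08, -0.001], [0.001, 0.002, -1.0]]
wrist_force: [0.4, 0.3, -1.4]
gripper_width: 0.748
gripper_force: 30.0
```

Call:
servo_tool:
  targets:
    - [0, -1, 0, 0, 0]
    - [0, -2, 0, 0, 0]
    - [0, -3, 0, 0, 0]
    - [-0.04, -4, 0, 0, 0]
    - [-0.04, -5, 0, 0, 0]

```text
time_s: 31.53
tcp_pos: [0.4537, -0.041, 0.137]
ee_rot: [[-0.08, -0.997, -0.002], [-0.997, 0.08, -0.0], [0.0, 0.002, -1.0]]
wrist_force: [-0.2, 0.4, -1.7]
gripper_width: 0.752
gripper_force: 30.0
```

Call:
servo_tool:
  targets:
    - [0, -0.7, 0, 0, 0]
    - [0, -1.2, 0, 0, 0]
    - [0, -1.4, 0, 0, 0]
    - [0, -1.46, 0, 0, 0]
    - [0, -1.46, 0, 0, 0]

```text
time_s: 31.95
tcp_pos: [0.4547, -0.0831, 0.1372]
ee_rot: [[-0.081, -0.997, -0.001], [-0.997, 0.081, 0.0], [0.0, 0.001, -1.0]]
wrist_force: [0.8, 0.8, -2.1]
gripper_width: 0.75
gripper_force: 30.0
```

Call:
servo_tool:
  targets:
    - [0, 0, 0, 0, 0]
    - [0, 0, 0, 0, 0]
    - [0, 0, 0, 0, 0]
    - [0, 0, 0, 0, 0]
    - [0, 0, 0, 0, 0]

```text
time_s: 32.37
tcp_pos: [0.4553, -0.0824, 0.1377]
ee_rot: [[-0.079, -0.997, 0.0], [-0.997, 0.079, 0.0], [-0.0, -0.0, -1.0]]
wrist_force: [-0.3, 0.1, -1.9]
gripper_width: 0.75
gripper_force: 30.0
```

Call:
servo_tool:
  targets:
    - [0, 0, -0.4, 0, 0]
    - [0, 0, -0.9, 0, 0]
    - [0, 0, -1.4, 0, 0]
    - [0, 0, -1.75, 0, 0]
    - [0, 0, -1.85, 0, 0]

```text
time_s: 32.78
tcp_pos: [0.4541, -0.0827, 0.0806]
ee_rot: [[-0.08, -0.997, -0.004], [-0.997, 0.08, -0.0], [0.001, 0.003, -1.0]]
wrist_force: [0.4, -0.5, -1.8]
gripper_width: 0.753
gripper_force: 30.0
```

Call:
servo_tool:
  targets:
    - [0, 0, 0, 0, 0]
    - [0, 0, -0.05, 0, 0]
    - [0, 0, -0.1, 0, 0]
    - [0, 0, -0.12, 0, 0]
    - [0, 0, -0.12, 0, 0]

```text
time_s: 33.2
tcp_pos: [0.4555, -0.0828, 0.0789]
ee_rot: [[-0.08, -0.997, 0.001], [-0.997, 0.08, 0.0], [-0.0, -0.001, -1.0]]
wrist_force: [-0.2, -1.2, -1.2]
gripper_width: 0.75
gripper_force: 30.0
```

Call:
servo_tool:
  targets:
    - [0, 0, 0, 0, 0]
    - [0, 0, 0, 0, 0]
    - [0, 0, 0, 0, 0]
    - [0, 0, 0, 0, 0]
    - [0, 0, 0, 0, 0]

```text
time_s: 33.62
tcp_pos: [0.4552, -0.0828, 0.0786]
ee_rot: [[-0.08, -0.997, 0.0], [-0.997, 0.08, 0.0], [-0.0, -0.0, -1.0]]
wrist_force: [0.8, -0.5, -1.4]
gripper_width: 0.751
gripper_force: 30.0
```

Call:
servo_tool:
  targets:
    - [0, 0, -0.02, 0, 0]
    - [0, 0, -0.02, 0, 0]
    - [0, 0, -0.02, 0, 66]
    - [0, 0, -0.02, 0, 72]
    - [0, 0, -0.02, 0, 80]

```text
time_s: 34.03
tcp_pos: [0.4555, -0.0828, 0.0781]
ee_rot: [[-0.08, -0.997, 0.001], [-0.997, 0.08, -0.0], [-0.0, -0.001, -1.0]]
wrist_force: [-0.2, 0.2, -0.2]
gripper_width: 0.833
gripper_force: 0.0
```

Call:
servo_tool:
  targets:
    - [0, 0, 0, 0, 87]
    - [0, 0, 0, 0, 87]
    - [0, 0, 0, 0, 87]
    - [0, 0, 0, 0, 87]
    - [0, 0, 0.4, 0, 87]

```text
time_s: 34.45
tcp_pos: [0.4536, -0.0829, 0.0884]
ee_rot: [[-0.08, -0.997, -0.005], [-0.997, 0.08, -0.0], [0.001, 0.005, -1.0]]
wrist_force: [0.4, -1.0, -0.3]
gripper_width: 0.997
gripper_force: 0.0
```

Call:
servo_tool:
  targets:
    - [0, 0, 0.9, 0, 87]
    - [0, 0, 2, 0, 87]
    - [0, 0, 3.2, 0, 87]
    - [0, 0, 4.4, 0, 87]
    - [0, 0, 5.6, 0, 87]

```text
time_s: 34.87
tcp_pos: [0.4547, -0.0829, 0.2598]
ee_rot: [[-0.08, -0.997, 0.0], [-0.997, 0.08, 0.0], [-0.0, -0.0, -1.0]]
wrist_force: [0.9, 0.3, 0.3]
gripper_width: 1.0
gripper_force: 0.0
```

Call:
servo_tool:
  targets:
    - [0.1, 1, 0.6, 0, 87]
    - [0.2, 2.2, 1.2, 0, 87]
    - [0.3, 3.4, 1.2, 0, 87]
    - [0.3, 4.6, 1.2, 0, 87]
    - [0.3, 5, 1.2, 0, 87]

```text
time_s: 35.28
tcp_pos: [0.4643, 0.0704, 0.2943]
ee_rot: [[-0.077, -0.997, 0.001], [-0.997, 0.077, 0.001], [-0.002, -0.001, -1.0]]
wrist_force: [-0.1, 0.9, -1.1]
gripper_width: 1.002
gripper_force: 0.0
```

Call:
servo_tool:
  targets:
    - [0, 0.5, 0, 0, 87]
    - [0, 0.5, 0, 0, 87]
    - [0, 0.5, 0, 0, 87]
    - [0, 0.5, 0, 0, 87]
    - [0, 0.5, 0, 0, 87]

```text
time_s: 35.7
tcp_pos: [0.4641, 0.0813, 0.2939]
ee_rot: [[-0.081, -0.997, -0.0], [-0.997, 0.081, -0.0], [0.0, 0.0, -1.0]]
wrist_force: [-0.0, 1.0, -0.6]
gripper_width: 0.999
gripper_force: 0.0
```

```bash
python3 - <<'E'
from h import *
c=r.capture("wrist"); np.save("w11.npy",c,allow_pickle=True); print(r.sense()["tcp_pos"])
E
```

```text
[0.4642 0.0813 0.2939]
```

Call:
servo_tool:
  targets:
    - [0, 0.8, 0, 0, 87]
    - [0, 1.8, 0, 0, 87]
    - [0, 2.8, 0, 0, 87]
    - [0, 3.3, 0, 0, 87]
    - [0, 3.3, 0, 0, 87]

```text
time_s: 36.17
tcp_pos: [0.4645, 0.1829, 0.2937]
ee_rot: [[-0.078, -0.997, -0.0], [-0.997, 0.078, 0.0], [-0.0, 0.0, -1.0]]
wrist_force: [0.7, -0.5, -0.3]
gripper_width: 0.998
gripper_force: 0.0
```

Call:
servo_tool:
  targets:
    - [0, 0, 0, 0, 87]
    - [0, 0, 0, 0, 87]
    - [0, 0, 0, 0, 87]
    - [0, 0, 0, 0, 87]
    - [0, 0, 0, 0, 87]

```text
time_s: 36.58
tcp_pos: [0.4643, 0.1804, 0.2941]
ee_rot: [[-0.081, -0.997, 0.0], [-0.997, 0.081, 0.0], [-0.0, -0.0, -1.0]]
wrist_force: [-0.9, -0.1, -0.6]
gripper_width: 1.002
gripper_force: 0.0
```

```bash
python3 - <<'E'
from h import *
c=r.capture("wrist"); np.save("w12.npy",c,allow_pickle=True); print(r.sense()["tcp_pos"],r.sense()["ee_rot"][:,1],r.sense()["time_s"])
a=np.load("w11.npy",allow_pickle=True).item()
cv2.imwrite("pics/w1112.png",np.hstack([a["pixels"][:300,120:500,::-1],c["pixels"][:300,120:500,::-1]]))
for n,c in(("11",a),("12",c)):
  for q in blobs(c,(14,50,120),(30,170,255),800,(2,232)):
    P=plane(c,q,.008); print(n,cv2.boundingRect(q),cv2.minAreaRect(P))
  for q in blobs(c,(18,108,150),(30,200,255),300,(2,232),k=5):
    P=plane(c,q,.024); print(n,"box",cv2.boundingRect(q),cv2.minAreaRect(P),cv2.minAreaRect(q)[0])
E
```

```text
[0.4643 0.1805 0.2941] [-0.9967  0.0806 -0.0001] 36.6333
11 (272, 96, 84, 90) ((0.47078001499176025, 0.05837579816579819), (0.0998053178191185, 0.11257167905569077), 2.183563470840454)
11 (267, 2, 101, 70) ((0.45673033595085144, -0.06209040433168411), (0.07393735647201538, 0.11508394032716751), 85.37413787841797)
11 box (294, 121, 37, 45) ((0.4722229242324829, 0.058222733438014984), (0.030822303146123886, 0.04798084869980812), 18.901281356811523) (312.22418212890625, 143.18966674804688)
12 (300, 156, 56, 76) ((0.4598524272441864, 0.22936707735061646), (0.10327430814504623, 0.06583157181739807), 80.68161010742188)
12 (262, 5, 89, 102) ((0.470772385597229, 0.057752203196287155), (0.09972715377807617, 0.1125262975692749), 2.5770463943481445)
12 box (282, 30, 43, 51) ((0.4733743369579315, 0.056077152490615845), (0.03263460099697113, 0.05200762301683426), 18.155160903930664) (303.77880859375, 54.50267791748047)
```

View pics/w1112.png

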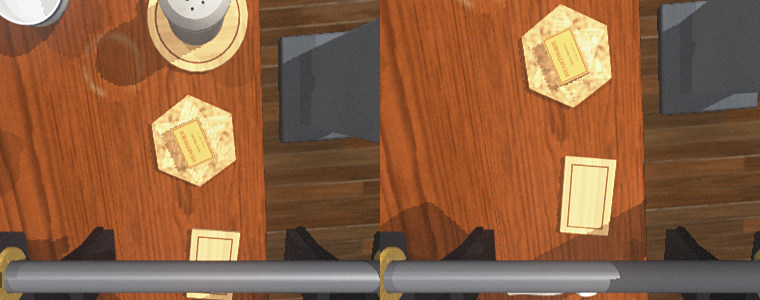

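The shaker stands upright on the large coaster, the matchbox is on the cork at about (0.4705, 0.058) with its length at 108.5°, and the oblong is bare: centre (0.4597, 0.230), length at 80.7°.

Call:
servo_tool:
  targets:
    - [0.1, -0.8, 0, 0.1, 87]
    - [0.2, -1.8, 0, 0.2, 87]
    - [0.2, -2.8, 0, 0.3, 87]
    - [0.2, -3.7, 0, 0.4, 87]
    - [0.2, -4.08, 0, 0.403, 87]

```text
time_s: 37.05
tcp_pos: [0.4697, 0.0561, 0.2942]
ee_rot: [[0.319, -0.948, -0.0], [-0.948, -0.319, -0.0], [0.0, 0.0, -1.0]]
wrist_force: [-0.1, -0.5, 0.5]
gripper_width: 0.999
gripper_force: 0.0
```

Call:
servo_tool:
  targets:
    - [0, 0, -0.6, 0, 87]
    - [0, 0, -1.8, 0, 87]
    - [0, 0, -3, 0, 87]
    - [0, 0, -4.2, 0, 80]
    - [0, 0, -5.4, 0, 70]

```text
time_s: 37.47
tcp_pos: [0.4702, 0.0584, 0.1311]
ee_rot: [[0.317, -0.948, 0.002], [-0.948, -0.317, 0.001], [-0.0, -0.002, -1.0]]
wrist_force: [0.2, -0.3, 0.5]
gripper_width: 0.919
gripper_force: 0.0
```

Call:
servo_tool:
  targets:
    - [0, 0, -1, 0, 60]
    - [0, 0, -2, 0, 60]
    - [0, 0, -2.5, 0, 60]
    - [0, 0, -2.7, 0, 60]
    - [0, 0, -2.7, 0, 60]

```text
time_s: 37.88
tcp_pos: [0.4697, 0.0583, 0.0498]
ee_rot: [[0.317, -0.948, -0.003], [-0.948, -0.317, -0.001], [0.001, 0.003, -1.0]]
wrist_force: [-0.7, 0.7, 0.4]
gripper_width: 0.696
gripper_force: 0.0
```

Call:
servo_tool:
  targets:
    - [0, 0, 0, 0, 60]
    - [0, 0, 0, 0, 60]
    - [0, 0, 0, 0, 60]
    - [0, 0, 0, 0, 60]
    - [0, 0, 0, 0, 60]

```text
time_s: 38.3
tcp_pos: [0.4706, 0.059, 0.0518]
ee_rot: [[0.318, -0.948, 0.002], [-0.948, -0.318, 0.001], [-0.0, -0.002, -1.0]]
wrist_force: [0.1, -0.3, -0.0]
gripper_width: 0.689
gripper_force: 0.0
```

Call:
servo_tool:
  targets:
    - [0, 0, -0.4, 0, 60]
    - [0, 0, -0.75, 0, 60]
    - [0, 0, -0.8, 0, 60]
    - [0, 0, -0.8, 0, 60]
    - [0, 0, -0.8, 0, 60]

```text
time_s: 38.72
tcp_pos: [0.4705, 0.0589, 0.0273]
ee_rot: [[0.318, -0.948, 0.001], [-0.948, -0.318, 0.0], [0.0, -0.001, -1.0]]
wrist_force: [0.5, 0.5, 0.6]
gripper_width: 0.691
gripper_force: 0.0
```

Call:
servo_tool:
  targets:
    - [0, 0, 0, 0, 30]
    - [0, 0, 0, 0, 0]
    - [0, 0, 0, 0, 0]
    - [0, 0, 0, 0, 0]
    - [0, 0, 0, 0, 0]

```text
time_s: 39.13
tcp_pos: [0.4703, 0.0588, 0.0272]
ee_rot: [[0.318, -0.948, 0.0], [-0.948, -0.318, 0.0], [-0.0, -0.0, -1.0]]
wrist_force: [-0.2, -0.6, 1.0]
gripper_width: 0.421
gripper_force: 30.0
```

Call:
servo_tool:
  targets:
    - [0, 0, 0, 0, 0]
    - [0, 0, 0, 0, 0]
    - [0, 0, 0, 0, 0]
    - [0, 0, 0, 0, 0]
    - [0, 0, 0, 0, 0]

```text
time_s: 39.55
tcp_pos: [0.4703, 0.0588, 0.0272]
ee_rot: [[0.318, -0.948, 0.0], [-0.948, -0.318, 0.0], [0.0, -0.0, -1.0]]
wrist_force: [-1.4, 0.6, 3.9]
gripper_width: 0.422
gripper_force: 30.0
```

Call:
servo_tool:
  targets:
    - [0, 0, 0.4, 0, 0]
    - [0, 0, 1.1, 0, 0]
    - [0, 0, 1.9, 0, 0]
    - [0, 0, 2.6, 0, 0]
    - [0, 0, 3, 0, 0]

```text
time_s: 39.97
tcp_pos: [0.4711, 0.0591, 0.1189]
ee_rot: [[0.318, -0.948, 0.003], [-0.948, -0.318, 0.001], [-0.0, -0.003, -1.0]]
wrist_force: [0.1, 0.3, -0.5]
gripper_width: 0.426
gripper_force: 30.0
```

Call:
servo_tool:
  targets:
    - [-0.1, 0.6, 0, -0.1, 0]
    - [-0.2, 1.5, 0, -0.2, 0]
    - [-0.3, 2.5, 0, -0.3, 0]
    - [-0.35, 3.5, 0, -0.4, 0]
    - [-0.35, 4.5, 0, -0.485, 0]

```text
time_s: 40.38
tcp_pos: [0.459, 0.1947, 0.1166]
ee_rot: [[-0.166, -0.986, -0.001], [-0.986, 0.166, -0.0], [0.0, 0.001, -1.0]]
wrist_force: [1.1, -0.3, 0.3]
gripper_width: 0.424
gripper_force: 30.0
```

Call:
servo_tool:
  targets:
    - [0, 0.7, 0, 0, 0]
    - [0, 1.1, 0, 0, 0]
    - [0, 1.2, 0, 0, 0]
    - [0, 1.2, 0, 0, 0]
    - [0, 1.2, 0, 0, 0]

```text
time_s: 40.8
tcp_pos: [0.4593, 0.2287, 0.1166]
ee_rot: [[-0.162, -0.987, -0.001], [-0.987, 0.162, -0.001], [0.001, 0.001, -1.0]]
wrist_force: [-0.2, 0.1, -0.6]
gripper_width: 0.425
gripper_force: 30.0
```

Call:
servo_tool:
  targets:
    - [0, 0, -0.4, 0, 0]
    - [0, 0, -0.9, 0, 0]
    - [0, 0, -1.5, 0, 0]
    - [0, 0, -1.9, 0, 0]
    - [0, 0, -2, 0, 0]

```text
time_s: 41.22
tcp_pos: [0.4585, 0.2273, 0.055]
ee_rot: [[-0.163, -0.987, -0.004], [-0.987, 0.163, -0.003], [0.004, 0.003, -1.0]]
wrist_force: [-0.0, 0.1, 0.3]
gripper_width: 0.42
gripper_force: 30.0
```

Call:
servo_tool:
  targets:
    - [0, 0, 0, 0, 0]
    - [0, 0, 0, 0, 0]
    - [0, 0, 0, 0, 0]
    - [0, 0, 0, 0, 0]
    - [0, 0, 0, 0, 0]

```text
time_s: 41.63
tcp_pos: [0.4601, 0.23, 0.0577]
ee_rot: [[-0.161, -0.987, 0.001], [-0.987, 0.161, 0.001], [-0.001, -0.001, -1.0]]
wrist_force: [-0.9, 1.0, 0.3]
gripper_width: 0.422
gripper_force: 30.0
```

Lower from about 0.057 to 0.0275, release, rise and look.

Call:
servo_tool:
  targets:
    - [0, 0, -0.4, 0, 0]
    - [0, 0, -0.8, 0, 0]
    - [0, 0, -0.98, 0, 0]
    - [0, 0, -0.98, 0, 0]
    - [0, 0, -0.98, 0, 0]

```text
time_s: 42.05
tcp_pos: [0.4598, 0.23, 0.0277]
ee_rot: [[-0.161, -0.987, 0.0], [-0.987, 0.161, 0.0], [-0.0, -0.0, -1.0]]
wrist_force: [-0.1, 0.1, -0.8]
gripper_width: 0.422
gripper_force: 30.0
```

Call:
servo_tool:
  targets:
    - [0, 0, 0, 0, 0]
    - [0, 0, -0.02, 0, 0]
    - [0, 0, -0.02, 0, 38]
    - [0, 0, -0.02, 0, 50]
    - [0, 0, -0.02, 0, 60]

```text
time_s: 42.47
tcp_pos: [0.4598, 0.2298, 0.0271]
ee_rot: [[-0.161, -0.987, 0.0], [-0.987, 0.161, 0.0], [-0.0, -0.0, -1.0]]
wrist_force: [-0.1, -0.6, 0.5]
gripper_width: 0.514
gripper_force: 0.0
```

Call:
servo_tool:
  targets:
    - [0, 0, 0, 0, 60]
    - [0, 0, 0, 0, 60]
    - [0, 0, 0.3, 0, 60]
    - [0, 0, 1, 0, 60]
    - [0, 0, 2, 0, 60]

```text
time_s: 42.88
tcp_pos: [0.4584, 0.2286, 0.0861]
ee_rot: [[-0.162, -0.987, -0.004], [-0.987, 0.162, -0.004], [0.004, 0.004, -1.0]]
wrist_force: [0.5, 0.5, 0.6]
gripper_width: 0.68
gripper_force: 0.0
```

Call:
servo_tool:
  targets:
    - [0, 0, 1.2, 0, 87]
    - [0, 0, 2.4, 0, 87]
    - [0, 0, 3.6, 0, 87]
    - [0, 0, 4.8, 0, 87]
    - [0, 0, 6, 0, 87]

```text
time_s: 43.3
tcp_pos: [0.4592, 0.2293, 0.2698]
ee_rot: [[-0.161, -0.987, 0.001], [-0.987, 0.161, 0.001], [-0.001, -0.001, -1.0]]
wrist_force: [0.5, 1.5, -0.1]
gripper_width: 0.959
gripper_force: 0.0
```

Call:
servo_tool:
  targets:
    - [0, -0.8, 0.9, 0, 87]
    - [0, -1.8, 0.9, 0, 87]
    - [0, -2.8, 0.9, 0, 87]
    - [0, -3.4, 0.9, 0, 87]
    - [0, -3.4, 0.9, 0, 87]

```text
time_s: 43.72
tcp_pos: [0.4589, 0.125, 0.2951]
ee_rot: [[-0.164, -0.986, 0.001], [-0.986, 0.164, 0.0], [-0.0, -0.001, -1.0]]
wrist_force: [-0.4, 1.2, 0.4]
gripper_width: 0.995
gripper_force: 0.0
```

```bash
python3 - <<'E'
from h import *
c=r.capture("wrist"); np.save("w13.npy",c,allow_pickle=True); s=r.sense();print(s["tcp_pos"],s["time_s"])
E
```

```text
[0.4594 0.1264 0.2949] 43.7667
```

Call:
servo_tool:
  targets:
    - [0, 1.2, 0.3, 0, 87]
    - [0, 2.4, 0.6, 0, 87]
    - [0, 3.6, 0.6, 0, 87]
    - [0, 4.2, 0.6, 0, 87]
    - [0, 4.2, 0.6, 0, 87]

```text
time_s: 44.18
tcp_pos: [0.4596, 0.2579, 0.3115]
ee_rot: [[-0.157, -0.988, -0.0], [-0.988, 0.157, 0.0], [-0.0, 0.0, -1.0]]
wrist_force: [-0.4, 0.3, -0.4]
gripper_width: 1.002
gripper_force: 0.0
```

Call:
servo_tool:
  targets:
    - [0, 0, 0, 0, 87]
    - [0, 0, 0, 0, 87]
    - [0, 0, 0, 0, 87]
    - [0, 0, 0, 0, 87]
    - [0, 0, 0, 0, 87]

```text
time_s: 44.6
tcp_pos: [0.4598, 0.253, 0.3122]
ee_rot: [[-0.162, -0.987, 0.0], [-0.987, 0.162, 0.0], [-0.0, -0.0, -1.0]]
wrist_force: [0.7, 0.2, 0.4]
gripper_width: 0.999
gripper_force: 0.0
```

```bash
python3 - <<'E'
from h import *
c=r.capture("wrist"); np.save("w14.npy",c,allow_pickle=True); s=r.sense();print(s["tcp_pos"],s["time_s"])
for q in blobs(c,(14,50,120),(30,170,255),800,(2,232)):
    P=plane(c,q,.008); print(cv2.boundingRect(q),cv2.minAreaRect(P))
for q in blobs(c,(18,108,150),(30,200,255),300,(2,232),k=5):
    P=plane(c,q,.024); print("box",cv2.boundingRect(q),cv2.minAreaRect(P))
a=np.load("w13.npy",allow_pickle=True).item()
cv2.imwrite("pics/w1314.png",np.hstack([a["pixels"][:300,120:500,::-1],c["pixels"][:300,120:500,::-1]]))
E
```

```text
[0.4598 0.2531 0.3122] 44.65
(301, 108, 34, 64) ((0.4601782262325287, 0.2304108440876007), (0.08186811208724976, 0.04419438913464546), 80.6741714477539)
(244, 2, 87, 46) ((0.4732532501220703, 0.08853703737258911), (0.04939061403274536, 0.10220194607973099), 80.6728286743164)
box (303, 122, 26, 38) ((0.4621656537055969, 0.22895734012126923), (0.04661716893315315, 0.031216701492667198), 81.04961395263672)
```

View pics/w1314.png

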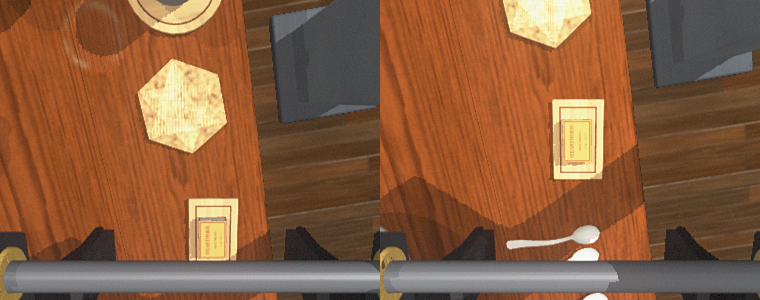

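The matchbox lies along the oblong coaster within about 2 mm, and the cork is bare. Last, I check the shaker and overall state with the fixed cameras.

```bash
python3 - <<'E'
from h import *
c=r.capture("scene"); im=np.ascontiguousarray(c["pixels"][:,:,::-1])
t=r.capture("top"); exp=proj(t,(.4553,-.0827,.107)); m=cv2.inRange(hsv(t),(0,0,110),(180,70,255)); u,v=exp.astype(int); z=np.zeros_like(m); z[v-13:v+14,u-13:u+14]=m[v-13:v+14,u-13:u+14]; M=cv2.moments(z,True); print("top: expected",exp,"seen",M["m10"]/M["m00"],M["m01"]/M["m00"],M["m00"])
cr=im[130:270,280:470]; k=4; cr=cv2.resize(cr,None,fx=k,fy=k,interpolation=cv2.INTER_CUBIC)
def mk(p,col):
    q=(proj(c,p)-[280,130])*k; cv2.circle(cr,tuple(int(x) for x in q),3,col,-1)
for x,y,h in((.4553,-.0827,.122),(.4375,-.3748,.128),(.4745,-.2194,.058),(.4597,.23,.024)): mk((x,y,h),(0,0,255))
for a in np.linspace(0,6.28,24,endpoint=False): mk((.4553+.033*np.cos(a),-.0827+.033*np.sin(a),.093),(0,255,0))
cv2.imwrite("pics/end.png",cr); s=r.sense(); print(s["time_s"])
E
```

```text
top: expected [370.2652 219.6661] seen 371.1518987341772 220.3860759493671 316.0
44.75
```

View pics/end.png

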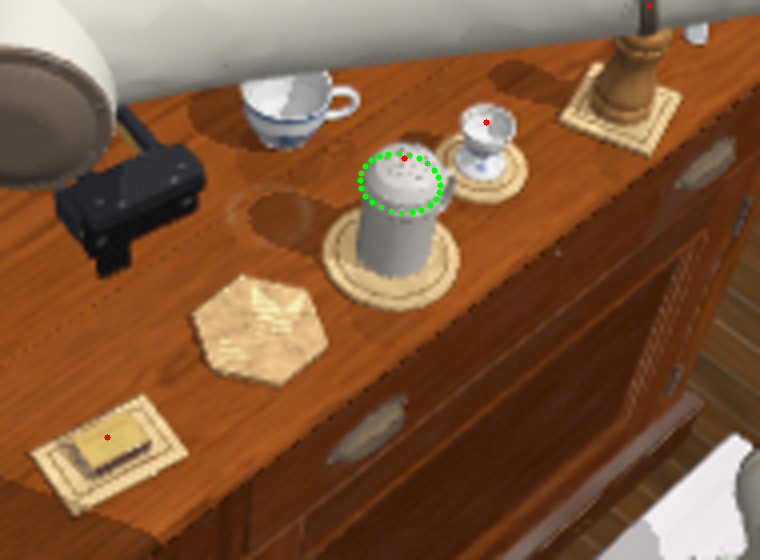

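The scene view shows every thing upright on its own coaster, the cork bare and the teacup standing in place. The shaker matches its expected ring (centre at (400,183) in the crop), and the gripper is clear of everything. I'll hand the job in.

```bash
python3 -c "
from station import r
print(r.finish_job())"
```

```text
the job is handed in; nothing more can be done
None
```

The job is handed in at about 45 s of the 136 s: all four things stand upright on their named coasters, about 2–3 mm off centre by my camera measurements, the cork mat is bare and the teacup was left alone; no verdict came back.

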